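# Load a blank over the lip of a coining nest and set the ball on its hole

### The arm

A 6-joint arm with a two-finger parallel gripper is mounted at the origin on the work surface. World frame = base frame: x ahead of the robot, y to its left, z up, the work surface at z = 0. Lengths are in m, angles in degrees, forces in N, time in s.
With the tool pointing down it reaches from about 0.4 to 0.825 m from the base axis. Payload 7 kg.
Tool frame: the origin (TCP) lies at the very end of the fingers, on their centre line; the grasp point (between the pads) lies 19 mm behind it (r.hold_point_z is the distance from the TCP to the grasp point, in m); x points along the fingers, y is the direction in which the jaws open and shut, and the axes are right-handed (so a half turn about x gives the same grasp; the last joint's range is limited). The gripper opens to 88 mm and grips with 3 to 60 N. Pads are 19 mm wide; open, the fingers measure 130 mm over their backs; the gripper's body (78 mm by 193 mm) begins 47 mm behind the grasp point.
Start: joints at [81.652, 20.546, 0.682, 0, -70.136, -16.507], TCP at [0.284, 0.612, 0.227] pointing down, gripper open.
Joint ranges: [-176.03, 176.03], [-82.01, 121.73], [-58.28, 71.71], [-173.87, 95.51], [-174.79, -0.11], [-173.66, 173.66]. Speed limits (degrees/s): [136.94, 136.94, 172.46, 180, 180, 180].

### API

Orientations are given as [roll, pitch, yaw] about the fixed x, y, z axes, in that order (R = Rz(yaw) Ry(pitch) Rx(roll)).
In Python, from plant import r gives the robot as it stands. The module is installed in compiled form; this text tells all that it offers.
- The arm moves only by the shell command python3 -m creep 'ROWS' [FORCE]. ROWS is JSON, a list of rows, each a list of 7 numbers: the turn, a rotation vector about the tool's x, y, z in rad, then the shift along the tool's x, y, z in cm, then the opening in per cent of the stroke, from 0 (shut) to 100 (fully open). In form: [[rx, ry, rz, x, y, z, fingers], ...]. A call has 1 to 8 rows; each row shifts and turns the commanded pose from where the row before left it, along the tool's axes as they then stand; what a row does not reach is not made up. A row lasts 1/10 s, in which the tool goes at most 50 mm and 8.59 degrees, less where a joint would pass 70% of its speed; a pose out of reach is approached as far as the arm can. A call is refused whole if a number of a shift passes 5 or a number of a turn 0.15, either way. A call with a gripper value outside its range is refused whole. The fingers move at their own pace and stop on an object; FORCE is the grip in N (left out, the last holds). Time passes only in rows, so rows that do not move let the fingers close. It gives the time, the measured TCP pose, the force and the opening at its end, in the units of the state.
- r.get_state(): the state, without advancing time (a new reading comes with each control period).
- r.capture(name): name is "side" or "top" or "wrist"; returns (picture, depth): 400x640x3 uint8, blue, green, red; 400x640 float32, m along the optical axis (not along the pixel's ray), 0 where there is no reading.
- r.camera_info(name): a dict with "fovy" (degrees; the focal length in pixels is half the picture's height over the tangent of half this angle, whatever the lens; pixels are square), "cx", "cy" (the principal point, pixels), "camera_from_world" (4x4, takes a point from world to camera coordinates). Camera axes: x right, y down, z forward; pixel columns grow to the right and rows downward; lengths in m; the calibration is good to about 2 mm. A picture is of the moment at which its call begins: read the wrist's pose just before it. camera_info takes no time and is no camera call; for the wrist camera it gives the pose at the moment of the call.
- r.close_job(): hands the job in, once; it reports no verdict.
Trained networks look in the newest picture that a camera, given by its name, has taken for a name from the list of things; names that differ only in an ending like _2 or _b are one class to them, and where a whole thing is asked for, a point or a joint stands for the part that bears it (a point fixed in the world has none). Each returns a list of dicts, best first, with "score" (0 to 1); they miss things now and then, are a little off and sometimes report something else, mostly with a low value. They report only what shows in the picture. A call takes as long as a camera call. They do not tell look-alikes from the thing itself.
- r.look_for(query, camera): "rect" ([left, top, right, bottom] in pixels, round what is visible of it).
- r.masks_of(query, camera): "pixels" (400x640 bool, what is visible of it) and "rect" ([left, top, right, bottom] in pixels, round what is visible of it).
The state is a dict: "time_s": time; "joints": joint angles; "qd": joint speeds; "joint_torque": joint torques, N m; "tcp_pos": TCP position; "eef_rot": TCP orientation; "contact_force": force on the tool from outside, world axes, zero at the start; "moment": the same for the moment, N m; "gripper_width": finger opening in m.
Only numpy, scipy, OpenCV 4.12 (cv2) and the standard library are available. Lean on these libraries where they do the work, as an engineer would, in place of code of your own. Each camera call takes 0.05 s, during which the arm holds its last target. There are 200 camera calls.

### The job

Get the hole-coining nest ready for the hammer: lay the bright steel blank flat on the nest's apron and let go of it, then push it over the raised lip so that it drops flat into the pocket under the clear guard. Then take the steel ball from its cup under the tool rail and lower it gently, without dropping it, into the guard so that it rests on the blank's hole. Leave the loco, the hammer and the tin where they are.

Things in the scene. Friction and masses are not known exactly. Their poses are not given: they have to be found in the camera images.
- nest: Fixed dark steel block 238 x 138 mm with yellow stripes. Origin: on its underside, below the lip's pocket-side edge, on the centreline. z up; x = pushing direction (apron, lip, pocket), roughly away from the robot. All nest measures are mm in this frame. Two yellow entry guides, tops z 38, flare from 73 apart at x -17 to 60 apart at x 16; two far guides 61 apart, tops z 36, x 84 to 104.
- apron (a point): Point on top of the bright apron at nest x -72, a good centre for laying the blank (its end then 6 mm short of the ramp). Apron: nest x -130 to -16, 100 wide, top z 24, no side walls.
- lip (a point): Middle of the pocket-side edge of the lip's crest (nest x 0, z 28). A ramp rises from the apron, z 24 at x -16, to z 28 at x -4; flat crest x -4 to 0; then a vertical drop to the pocket floor.
- pocket (a point): Centre of the pocket floor (nest x 52, z 20). Pocket x 0 to 104, 61 wide; side lands at z 26. The blank lies in it with its top at z 26, 2 below the crest; its hole, hence the ball, ends up over this point within 2 to 3 mm.
- guard (a point): Centre of the mouth of the clear guard (nest x 62, z 76), an open-topped box round the pocket: inside faces at nest x 21 and 104, y -66 and 66; wall tops z 76. Below its front wall (x 18 to 21) a slot, up to z 46, lets the blank in.
- blank: Loose bright steel blank 100 (x) x 56 (y) x 6 mm, about 0.25 kg, with a 16 mm through hole at its centre. Origin: centre of its underside; x along the length, z up. Starts lying on the wooden block; the two ends are alike.
- block: Fixed dark wooden block 70 x 36 x 24 mm under the blank, narrower than it: the blank overhangs 10 mm at each long side and 15 mm at each end. Origin: centre of its underside; x along its length.
- rack: Fixed wooden tool rack. Origin: underside, below the ball's brass cup; x away from the robot (to take the ball, face along it), y along the rail. Board 254 mm along y, x -70 to 50, top z 12. Cup: outside radius 15, top z 72, holds only the ball's underside. End posts at y +-113 to 127, x -4 to 14.
- rail (a point): Middle of the underside of the wooden rail over the cup (rack x 9, z 207); it runs all along y, x -6 to 24, z 207 to 225, with tools standing in it. It bars a straight-down reach: take the ball from the rack's -x side with the tool leaning about 33 degrees (28 to 45), fingers closing along y.
- ball_center (a point): Centre of the polished steel ball, 45 mm diameter, about 0.36 kg. Starts in the cup, its centre 91.6 mm above the rack's underside. When it rests on the hole of the blank in the pocket its centre is 47 mm above the nest's underside.
- loco: Bystander: loose little steel locomotive, 110 x 48 x 76 mm; origin centre of underside.
- hammer: Bystander: loose hammer, 260 mm long, lying on the bench.
- tin: Bystander: loose green tin, 60 mm diameter, 55 mm high; origin centre of underside.
Not all that is in view belongs to the job. Several things have the shape of the blank; the one meant has the colours described above.

How it is judged (in metres and radians):
On the way, in this order (a step that is already met when the one before it is completed fails the run):
1. the blank lies flat on the apron, short of the lip, let go (x of blank in the frame of nest between -0.11 and -0.055 m and y of blank in the frame of nest between -0.02 and 0.02 m and z of blank in the frame of nest between 0.022 and 0.0265 m and angle between blank's own z axis and vertical below 0.06 rad and contact force between the fingers and blank below 0.1 N), for 0.2 s.
2. the blank has gone over the lip and lies flat in the pocket (x of blank in the frame of nest between 0.0485 and 0.0555 m and y of blank in the frame of nest between -0.004 and 0.004 m and z of blank in the frame of nest below 0.0215 m and angle between the x axis of blank and the x axis of nest, either way round below 0.08 rad and angle between blank's own z axis and vertical below 0.04 rad), for 0.2 s.
3. the ball has been lifted out of its cup (distance between ball_center and rack above 0.135 m), for 0.1 s.
At the end, for the whole second after the job is handed in: Blank flat in the pocket (within 1.5 mm of its floor, 3.5 mm of its centre lengthways, 4 mm sideways, in line within 0.08 rad); ball at rest on its hole (centre within 4 mm of the hole axis, 43 to 50 mm above the nest underside); both released and still (all of step 2 and linear speed of each of blank, ball below 0.02 m/s and horizontal distance between ball_center and blank below 0.004 m and z of ball_center in the frame of nest between 0.043 and 0.05 m and contact force between the fingers and ball below 0.1 N); the robot touches nothing.
It fails at once if the ball is dropped: it moves faster than 0.4 m/s with no finger on it, as after a fall of about 8 mm (contact force between the fingers and ball below 0.05 N and linear speed of ball above 0.4 m/s).
It fails at once if the ball strikes the blank or the nest hard (over 25 N) (contact force between ball and blank above 25 N or contact force between ball and nest above 25 N).
It fails at once if the loco is disturbed (moved over 15 mm) (distance of loco from where it was at the start of the episode above 0.015 m).
It fails at once if the hammer is disturbed (moved over 15 mm) (distance of hammer from where it was at the start of the episode above 0.015 m).
It fails at once if the tin is disturbed (moved over 15 mm) (distance of tin from where it was at the start of the episode above 0.015 m).
It also fails if it takes over 66 s, if anything falls off the work surface, if the arm or the gripper's body presses on something with over 40 N, if the wrist force passes 120 N, or if a joint passes its speed limit or range.

## Working session

There is one attempt and no reset: what is moved stays moved. The work goes in short steps, Python scripts to look and compute and a shell command to move; the robot and the scene stay as the last step left them, time stands still between calls to the robot, and variables do not carry over. Pictures are saved under pics/ and viewed, about 8 in all and at most 12, crops included, and the job is handed in when it is done.

```bash
mkdir -p pics; ls; cat > h.py <<'E'
import numpy as np,cv2
from scipy.spatial.transform import Rotation as R
from plant import r
def cap(n,f=None):
    ci=r.camera_info(n); im,d=r.capture(n)
    if f: cv2.imwrite('pics/'+f,im)
    return im,d,ci
def pts(d,ci,uv=None):
    f=200/np.tan(np.radians(ci['fovy']/2))
    v,u=np.mgrid[0:400,0:640]
    P=np.stack([(u-ci['cx'])/f*d,(v-ci['cy'])/f*d,d],-1)
    T=np.linalg.inv(np.array(ci['camera_from_world']))
    W=P@T[:3,:3].T+T[:3,3]
    W[d==0]=np.nan
    return W
def proj(p,ci):
    f=200/np.tan(np.radians(ci['fovy']/2))
    T=np.array(ci['camera_from_world']); c=np.atleast_2d(p)@T[:3,:3].T+T[:3,3]
    return np.c_[c[:,0]/c[:,2]*f+ci['cx'],c[:,1]/c[:,2]*f+ci['cy']]
E
python3 - <<'E'
from h import *
s=r.get_state(); print(s['time_s'],s['tcp_pos'],s['eef_rot'])
a=[]
for n in('top','side'):
    im,d,ci=cap(n); a.append(im); np.savez(n,im=im,d=d); print(n,ci)
    W=pts(d,ci)
    for q in ('nest','blank','rack','ball_center','loco','hammer','tin','block'):
        for o in r.masks_of(q,n)[:5]:
            m=o['pixels']; print(n,q,round(o['score'],2),np.round(o['rect']), np.round(np.nanmedian(W[m],0),3), im[m].mean(0).round())
cv2.imwrite('pics/top.png',a[0]);cv2.imwrite('pics/side.png',a[1])
E
```

```text
pics
0.0 [0.28354132 0.61204643 0.22563684] [  94.91257999   89.90722037 -109.95052349]
top {'fovy': 42.672282123804536, 'cx': 315.90814119825154, 'cy': 205.32640158300117, 'camera_from_world': array([[ 0.08340579, -0.99650565,  0.00446911, -0.0357174 ],
       [-0.97427637, -0.08248578, -0.20971802,  0.55251883],
       [ 0.20935383,  0.01313754, -0.9777517 ,  1.47291624],
       [ 0.        ,  0.        ,  0.        ,  1.        ]])}
top nest 0.79 [300. 146. 366. 235.] [ 0.614 -0.033  0.025] [85. 89. 96.]
top blank 0.77 [223. 221. 250. 255.] [0.446 0.234 0.031] [141. 140. 146.]
top blank 0.64 [177. 240. 212. 274.] [0.38  0.368 0.006] [ 21.  92. 181.]
top blank 0.6 [257. 260. 285. 299.] [0.335 0.131 0.006] [32. 34. 39.]
top rack 0.6 [385. 171. 494. 270.] [ 0.528 -0.34   0.015] [ 35.  63. 102.]
top ball_center 0.59 [429. 212. 449. 226.] [ 0.536 -0.34   0.107] [ 95.  95. 104.]
top loco 0.61 [357. 263. 388. 299.] [ 0.346 -0.172  0.055] [63. 64. 68.]
top hammer 0.79 [171. 126. 256. 159.] [0.719 0.384 0.024] [ 74.  98. 123.]
top tin 0.59 [225. 178. 247. 199.] [0.585 0.254 0.054] [54. 73.
[... 413 characters left out ...]
 1.        ]])}
side nest 0.82 [311. 209. 397. 264.] [ 0.603 -0.033  0.025] [127. 142. 154.]
side blank 0.86 [264. 196. 294. 210.] [0.442 0.232 0.03 ] [182. 185. 191.]
side blank 0.83 [242. 187. 261. 202.] [0.377 0.36  0.006] [ 55. 139. 221.]
side blank 0.8 [235. 224. 268. 242.] [0.332 0.126 0.006] [58. 78. 96.]
side rack 0.68 [332. 212. 402. 372.] [ 0.509 -0.383  0.014] [ 70. 108. 149.]
side ball_center 0.44 [371. 294. 385. 310.] [ 0.543 -0.364  0.099] [121. 128. 142.]
side loco 0.88 [262. 264. 298. 313.] [ 0.351 -0.188  0.045] [ 90. 100. 112.]
side hammer 0.87 [327. 156. 353. 196.] [0.716 0.371 0.022] [121. 153. 177.]
side tin 0.74 [308. 178. 328. 205.] [0.585 0.239 0.041] [ 87. 115. 102.]
```

View pics/top.png

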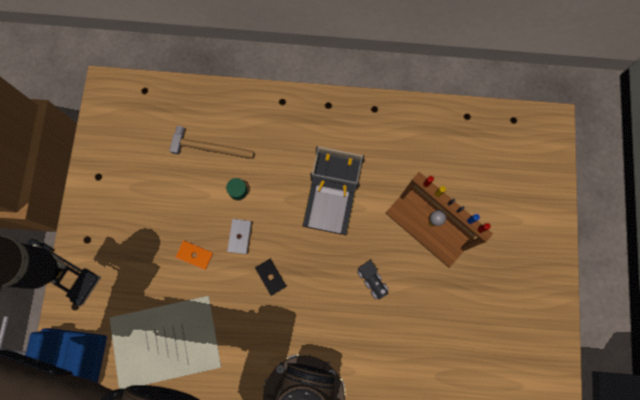

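View pics/side.png

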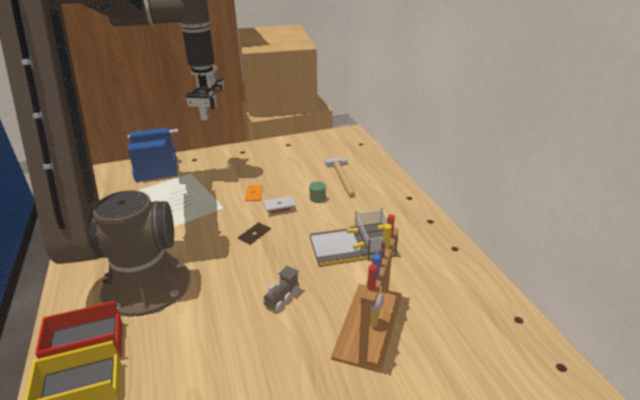

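The picture shows three blank-like plates in the top view: bright steel at (238,236), orange at (194,254) and black at (270,276). The bright one is meant; depth puts its top at about z 30 mm, so it sits on the block. The nest is at (333,190), the rack at (440,220) with the ball at (438,218), and the loco at (373,280).

```bash
cat >> h.py <<'E'
def rect(P):
    (c,(a,b),t)=cv2.minAreaRect((P[:,:2]*1000).astype(np.float32))
    if a<b: a,b,t=b,a,t+90
    return np.round(c,1),round(a,1),round(b,1),round((t+90)%180-90,1)
def down(yaw,lean=0):
    # tool y along world direction yaw+90, tool x down leaning forward (towards yaw dir) by lean
    a,l=np.radians(yaw),np.radians(lean)
    x=np.array([np.cos(a)*np.sin(l),np.sin(a)*np.sin(l),-np.cos(l)]); y=np.array([-np.sin(a),np.cos(a),0])
    return np.c_[x,y,np.cross(x,y)]
def Rs(s): return R.from_euler('xyz',s['eef_rot'],degrees=True).as_matrix()
def go(pos,M):
    """turn (tool rotvec) to M, then shift (cm, in axes of M)."""
    s=r.get_state(); C=Rs(s); best=None
    for k in(0,1):
        N=M@R.from_euler('x',180*k,degrees=True).as_matrix()
        w=R.from_matrix(C.T@N).as_rotvec()
        print('turn',w.round(3),'rows',round(np.abs(w).max()/.149,1),'shift cm new axes',(N.T@(np.array(pos)-s['tcp_pos'])*100).round(2),'| old axes',(C.T@(np.array(pos)-s['tcp_pos'])*100).round(2))
E
python3 - <<'E'
from h import *
for n in('top','side'):
    D=np.load(n+'.npz'); ci=r.camera_info(n); W=pts(D['d'],ci); g=D['im'].astype(float).mean(-1)
    near=lambda c,l,z0,z1:(np.hypot(W[...,0]-c[0],W[...,1]-c[1])<l)&(W[...,2]>z0)&(W[...,2]<z1)
    print(n,'blank',rect(W[near((.446,.234),.08,.025,.036)]))
    m=near((.59,-.03),.17,.018,.03); print('nest all',rect(W[m]))
    m&=g>np.nanpercentile(g[m],55); print('bright',rect(W[m]))
    m=near((.53,-.34),.2,.19,.24); print('rail',rect(W[m]))
    m=near((.54,-.34),.2,.008,.02); print('board',rect(W[m]))
    m=near((.54,-.345),.04,.09,.12); print('ball top',W[m].mean(0),W[m].max(0))
s=r.get_state(); print(Rs(s).round(2)); ci=r.camera_info('wrist'); T=np.array(ci['camera_from_world']); print(ci['fovy']); print('cam pos in tool',Rs(s).T@(np.linalg.inv(T)[:3,3]-s['tcp_pos']),'cam axes in tool\n',(T[:3,:3]@Rs(s)).round(2))
E
```

```text
top blank (array([445.9, 235.6]), 100.1, 57.4, -2.8)
nest all (array([604.9, -32.2]), 238.2, 145.4, -6.1)
bright (array([554.3, -26.8]), 131.6, 98.9, -6.4)
rail (array([ 545.9, -350.3]), 254.4, 33.5, 53.2)
board (array([ 542.8, -342. ]), 382.4, 377.7, 34.1)
ball top [ 0.53586093 -0.34198789  0.10633999] [ 0.55823054 -0.32218963  0.11953652]
side blank (array([443.9, 232.7]), 99.2, 66.8, -1.5)
nest all (array([604.8, -32.7]), 238.4, 156.2, -6.4)
bright (array([552.1, -30.5]), 126.3, 98.4, -6.7)
rail (array([ 544.6, -353.3]), 257.7, 30.7, 52.9)
board (array([ 530. , -340.6]), 259.8, 120.6, 53.0)
ball top [ 0.54281425 -0.36189975  0.10226828] [ 0.55809158 -0.34391107  0.11290442]
[[-0.   -0.42 -0.91]
 [ 0.   -0.91  0.42]
 [-1.    0.    0.  ]]
65.30724390809888
cam pos in tool [-0.15907739 -0.0007673  -0.0794121 ] cam axes in tool
 [[ 0.    1.   -0.  ]
 [-0.29  0.    0.96]
 [ 0.96 -0.    0.29]]
```

```bash
python3 -m creep '[[0.149,0,0,0,0,0,100],[0.149,0,0,0,0,0,100],[0.149,0,0,0,0,0,100],[0.149,0,0,0,0,0,100],[0.149,0,0,0,0,0,100],[0.149,0,0,0,0,0,100],[0.149,0,0,0,0,0,100],[0.149,0,0,0,0,0,100]]'
python3 -m creep '[[0.149,0,0,0,0,0,100],[0.149,0,0,0,0,0,100],[0.149,0,0,0,0,0,100],[0.149,0,0,0,0,0,100],[0.149,0,0,0,0,0,100],[0.149,0,0,0,0,0,100],[0.149,0,0,0,0,0,100],[0.149,0,0,0,0,0,100]]'
python3 - <<'E'
from h import *
go((.445,.2345,.17),down(-2.3))
E
```

```text
time_s: 1.7
tcp_pos: [0.2837, 0.6125, 0.2266]
eef_rot: [13.9, 90.0, 100.4]
contact_force: [0.2, -0.1, -0.7]
gripper_width: 0.0877
time_s: 2.5
tcp_pos: [0.2837, 0.6124, 0.2266]
eef_rot: [7.5, 90.0, 25.7]
contact_force: [0.7, -0.4, -0.3]
gripper_width: 0.0875
turn [ 0.358  0.    -0.   ] rows 2.4 shift cm new axes [  5.66 -37.12  17.63] | old axes [  5.66 -40.94   3.52]
turn [-2.784  0.     0.   ] rows 18.7 shift cm new axes [  5.66  37.12 -17.63] | old axes [  5.66 -40.94   3.52]
```

```bash
python3 -m creep '[[0.149,0,0,0,0,0,100],[0.149,0,0,0,0,0,100],[0.06,0,0,0,0,0,100],[0,0,0,0,-4.5,2,100],[0,0,0,0,-4.5,2,100],[0,0,0,0,-4.5,2,100],[0,0,0,0,-4.5,2,100],[0,0,0,0,-4.5,2,100]]'
python3 -m creep '[[0,0,0,1.8,-4.9,2.5,100],[0,0,0,1.8,-4.9,2.5,100],[0,0,0,2,-4.8,2.6,100],[0,0,0,0,0,0,100],[0,0,0,0,0,0,100]]'
python3 - <<'E'
from h import *
im,d,ci=cap('wrist','w1.png'); W=pts(d,ci)
m=(np.hypot(W[...,0]-.445,W[...,1]-.235)<.08)&(W[...,2]>.026)&(W[...,2]<.035); print(m.sum(),rect(W[m]),np.nanmedian(W[m][:,2]))
go((.445,.2345,.08),down(-2.3))
E
```

```text
time_s: 3.3
tcp_pos: [0.3763, 0.3824, 0.2268]
eef_rot: [58.0, 90.0, 56.1]
contact_force: [0.5, 0.7, 0.7]
gripper_width: 0.0876
time_s: 3.8
tcp_pos: [0.4377, 0.255, 0.1783]
eef_rot: [-69.3, 90.0, -71.4]
contact_force: [-0.4, -0.4, -0.1]
gripper_width: 0.0878
5033 (array([446.5, 235.3]), 100.0, 56.1, -2.0) 0.030896149238387238
turn [ 0.005  0.001 -0.001] rows 0.0 shift cm new axes [ 9.87 -2.13  0.82] | old axes [ 9.87 -2.14  0.81]
turn [-3.137e+00  1.000e-03  1.000e-03] rows 21.1 shift cm new axes [ 9.87  2.13 -0.82] | old axes [ 9.87 -2.14  0.81]
```

View pics/w1.png

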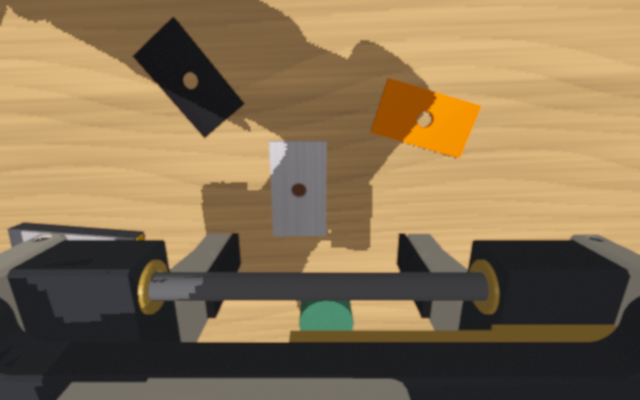

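```bash
python3 -m creep '[[0,0,0,3,-1,0.5,100],[0,0,0,4,-1.06,0.46,100],[0,0,0,4,0,0,100],[0,0,0,1.5,0,0,100],[0,0,0,0,0,0,100],[0,0,0,0,0,0,100]]' 30
python3 - <<'E'
from h import *
go((.4465,.2353,.026),down(-2.0))
E
```

```text
time_s: 4.45
tcp_pos: [0.4464, 0.2367, 0.054]
eef_rot: [26.4, 90.0, 24.5]
contact_force: [-0.3, 0.6, 0.2]
gripper_width: 0.088
turn [ 0.003  0.001 -0.   ] rows 0.0 shift cm new axes [ 2.8  -0.13  0.01] | old axes [ 2.8  -0.14  0.01]
turn [-3.139e+00  1.000e-03  1.000e-03] rows 21.1 shift cm new axes [ 2.8   0.13 -0.01] | old axes [ 2.8  -0.14  0.01]
```

```bash
python3 -m creep '[[0,0,0,1.4,-0.14,0,100],[0,0,0,1.35,0,0,100],[0,0,0,0,0,0,100],[0,0,0,0,0,0,100]]' 30
python3 -c "
from h import *
go((.4465,.2353,.026),down(-2.0))"
```

```text
time_s: 4.85
tcp_pos: [0.4467, 0.2348, 0.0271]
eef_rot: [44.5, 89.9, 42.6]
contact_force: [-0.0, -1.0, -0.3]
gripper_width: 0.0873
turn [ 0.002  0.001 -0.001] rows 0.0 shift cm new axes [ 0.11  0.05 -0.02] | old axes [ 0.11  0.05 -0.02]
turn [-3.14e+00  2.00e-03  2.00e-03] rows 21.1 shift cm new axes [ 0.11 -0.05  0.02] | old axes [ 0.11  0.05 -0.02]
```

```bash
python3 -m creep '[[0,0,0,0.1,0.05,0,100],[0,0,0,0,0,0,60],[0,0,0,0,0,0,40],[0,0,0,0,0,0,30],[0,0,0,0,0,0,30],[0,0,0,0,0,0,30],[0,0,0,0,0,0,30],[0,0,0,0,0,0,30]]' 30
python3 -m creep '[[0,0,0,-0.5,0,0,30],[0,0,0,-1.5,0,0,30],[0,0,0,-3,0,0,30],[0,0,0,-3,0,0,30],[0,0,0,0,0,0,30],[0,0,0,0,0,0,30]]' 30
python3 - <<'E'
from h import *
s=r.get_state()
im,d,ci=cap('wrist','w2.png'); W=pts(d,ci)
p=s['tcp_pos'];m=(np.hypot(W[...,0]-p[0],W[...,1]-p[1])<.065)&(abs(W[...,2]-p[2])<.02); print(m.sum(),rect(W[m]),np.nanpercentile(W[m][:,2],[5,50,95]))
go((.5465,-.026,.12),down(-6.3))
E
```

```text
time_s: 5.65
tcp_pos: [0.4461, 0.2342, 0.0248]
eef_rot: [-123.9, 90.0, -125.9]
contact_force: [-0.3, -0.6, 2.4]
gripper_width: 0.0559
time_s: 6.25
tcp_pos: [0.4459, 0.2343, 0.1051]
eef_rot: [69.7, 89.9, 67.8]
contact_force: [-0.8, -1.2, -3.4]
gripper_width: 0.0555
15357 (array([446.6, 235.2]), 100.9, 87.3, -2.1) [0.1100275  0.11121563 0.1152726 ]
turn [ 0.075 -0.001  0.   ] rows 0.5 shift cm new axes [ -1.57 -24.71  12.89] | old axes [ -1.58 -25.61  11.  ]
turn [-3.066e+00 -0.000e+00 -1.000e-03] rows 20.6 shift cm new axes [ -1.57  24.71 -12.89] | old axes [ -1.58 -25.61  11.  ]
```

View pics/w2.png

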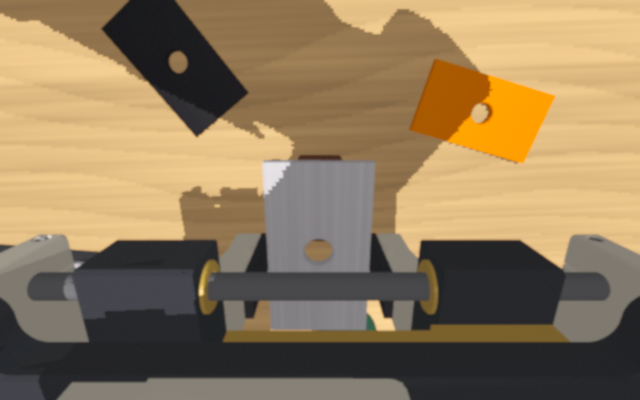

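The bright blank is held level: its hole is at (318,250), and its top is about 5 mm above the fingertips. Next I look down on the nest.

```bash
python3 -m creep '[[0.075,0,0,-1.2,0,0,30],[0,0,0,-1.5,-3,2.5,30],[0,0,0,-1.5,-3,2.5,30],[0,0,0,-1.5,-3,2.5,30],[0,0,0,-1.5,-3,2.5,30],[0,0,0,-1.5,-3,2.5,30],[0,0,0,-1,-3,2.5,30],[0,0,0,-1,-3,2.5,30]]'
python3 -m creep '[[0,0,0,-0.7,-2,2.5,30],[0,0,0,0,-1.7,2.1,30],[0,0,0,0,0,0,30],[0,0,0,0,0,0,30],[0,0,0,0,0,0,30]]'
python3 - <<'E'
from h import *
s=r.get_state(); print(s['gripper_width'])
im,d,ci=cap('wrist','w3.png'); W=pts(d,ci); np.savez('w3',im=im,d=d,W=W)
g=im.astype(float).mean(-1)
m=(abs(W[...,2]-.0245)<.004)&(np.hypot(W[...,0]-.56,W[...,1]+.03)<.14); print(rect(W[m]), np.nanmedian(W[m][:,2]))
m2=(W[...,2]>.012)&(W[...,2]<.05)&(np.hypot(W[...,0]-.6,W[...,1]+.03)<.17); print('all',rect(W[m2]))
o,_=None,None
ci=ci; 
O=np.array([.618,-.034]);c=np.radians(-6.3);X=np.array([np.cos(c),np.sin(c)]);Y=np.array([-X[1],X[0]])
for x,y,z in((-130,50,24),(-130,-50,24),(-16,50,24),(-16,-50,24),(0,-30,28),(0,30,28),(104,30,20),(104,-30,20)):
    p=O+X*x/1e3+Y*y/1e3; u,v=proj([*p,z/1e3],ci)[0]; cv2.circle(im,(int(u),int(v)),2,(0,0,255),-1)
cv2.imwrite('pics/w3.png',im)
E
```

```text
time_s: 7.1
tcp_pos: [0.597, 0.0049, 0.2103]
eef_rot: [-165.9, 89.8, -172.2]
contact_force: [0.8, 0.6, -1.6]
gripper_width: 0.0555
time_s: 7.6
tcp_pos: [0.6378, -0.0349, 0.2174]
eef_rot: [-170.1, 89.9, -176.4]
contact_force: [0.6, 0.7, -2.8]
gripper_width: 0.0553
0.0552955490234254
(array([585.3, -32. ]), 198.2, 147.4, -4.7) 0.024766523827285725
all (array([605.4, -32.7]), 235.2, 148.8, -6.8)
```

View pics/w3.png

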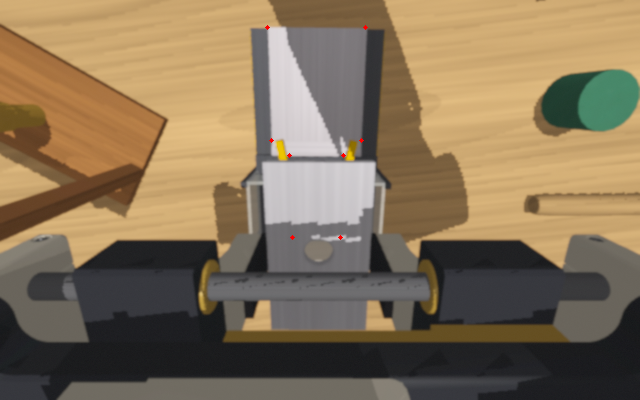

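```bash
python3 -m creep '[[0,0,0,1.5,0,-4,30],[0,0,0,3,0,-4,30],[0,0,0,4,0,-1.2,30],[0,0,0,4,0,0,30],[0,0,0,3,0,0,30],[0,0,0,0,0,0,30],[0,0,0,0,0,0,30]]'
python3 - <<'E'
from h import *
go((.5464,-.0261,.0255),down(-6.3))
E
```

```text
time_s: 8.35
tcp_pos: [0.5475, -0.0249, 0.0644]
eef_rot: [-110.1, 90.0, -116.3]
contact_force: [0.5, -0.2, -1.7]
gripper_width: 0.0555
turn [ 0.002 -0.     0.001] rows 0.0 shift cm new axes [ 3.89 -0.13 -0.09] | old axes [ 3.89 -0.13 -0.09]
turn [-3.139e+00 -1.000e-03 -0.000e+00] rows 21.1 shift cm new axes [3.89 0.13 0.09] | old axes [ 3.89 -0.13 -0.09]
```

```bash
python3 -m creep '[[0,0,0,1.5,-0.13,-0.1,30],[0,0,0,1.5,0,0,30],[0,0,0,0.6,0,0,30],[0,0,0,0.2,0,0,30],[0,0,0,0,0,0,30],[0,0,0,0,0,0,30],[0,0,0,0,0,0,30]]'
python3 -m creep '[[0,0,0,0.05,0,0,30],[0,0,0,0,0,0,30],[0,0,0,0,0,0,30]]'
```

```text
time_s: 9.05
tcp_pos: [0.5468, -0.0264, 0.0265]
eef_rot: [18.7, 89.9, 12.5]
contact_force: [-0.9, 0.7, -3.1]
gripper_width: 0.0551
time_s: 9.35
tcp_pos: [0.5462, -0.0266, 0.0253]
eef_rot: [-46.5, 90.0, -52.8]
contact_force: [-0.1, 0.6, -3.6]
gripper_width: 0.0554
```

```bash
for i in 1 2; do python3 -m creep '[[0,0,0,0.05,0,0,30],[0,0,0,0,0,0,30],[0,0,0,0,0,0,30]]' | sed -n '2p;4p'; done
```

```text
tcp_pos: [0.5463, -0.0265, 0.0248]
contact_force: [-0.6, -0.5, 0.6]
tcp_pos: [0.5463, -0.0265, 0.0248]
contact_force: [-2.2, 0.2, 4.8]
```

```bash
python3 -m creep '[[0,0,0,-0.05,0,0,64],[0,0,0,0,0,0,70],[0,0,0,0,0,0,80],[0,0,0,0,0,0,80],[0,0,0,0,0,0,80],[0,0,0,0,0,0,80],[0,0,0,-3,0,0,80],[0,0,0,-4,0,0,80]]'
python3 -m creep '[[0,0,0,-4,0,-3,80],[0,0,0,0,0,-4,60],[0,0,0,0,0,-3,30],[0,0,0,0,0,0,0],[0,0,0,0,0,0,0],[0,0,0,0,0,0,0],[0,0,0,0,0,0,0]]'
python3 - <<'E'
from h import *
im,d,ci=cap('wrist'); W=pts(d,ci); 
t,dt,ct=cap('top'); Wt=pts(dt,ct)
O=np.array([.618,-.034]);c=np.radians(-6.3);X=np.array([np.cos(c),np.sin(c)]);Y=np.array([-X[1],X[0]])
for n,w in(('wrist',W),('top',Wt)):
    q=w[...,:2]-O; m=(q@X>-.14)&(q@X<-.018)&(abs(q@Y)<.06)&(w[...,2]>.0275)&(w[...,2]<.04)
    if m.sum()>20: print(n,m.sum(),rect(w[m]),np.nanmedian(w[m][:,2]), 'nest xy range',np.percentile(q[m]@X,[0,50,100]),np.percentile(q[m]@Y,[0,50,100]))
cv2.imwrite('pics/w4.png',im)
s=r.get_state();print(s['gripper_width'])
p=O+X*-.142; go((*p,.07),down(-6.3))
E
```

```text
time_s: 10.75
tcp_pos: [0.5446, -0.0269, 0.0936]
eef_rot: [-159.1, 89.7, -165.4]
contact_force: [0.5, -0.9, 0.2]
gripper_width: 0.0705
time_s: 11.45
tcp_pos: [0.4475, -0.0156, 0.1346]
eef_rot: [-131.2, 90.0, -137.5]
contact_force: [0.3, -1.0, -0.0]
gripper_width: 0.0279
wrist 3002 (array([543.5, -25.4]), 94.6, 55.9, -5.8) 0.030838479042301747 nest xy range [-0.12218307 -0.05989971 -0.02751315] [-0.02730598  0.00023582  0.02869029]
0.019486389605715082
turn [ 0.    -0.001  0.001] rows 0.0 shift cm new axes [6.44 0.06 2.98] | old axes [6.43 0.06 2.98]
turn [-3.141e+00 -1.000e-03 -1.000e-03] rows 21.1 shift cm new axes [ 6.44 -0.06 -2.98] | old axes [6.43 0.06 2.98]
```

View pics/w4.png

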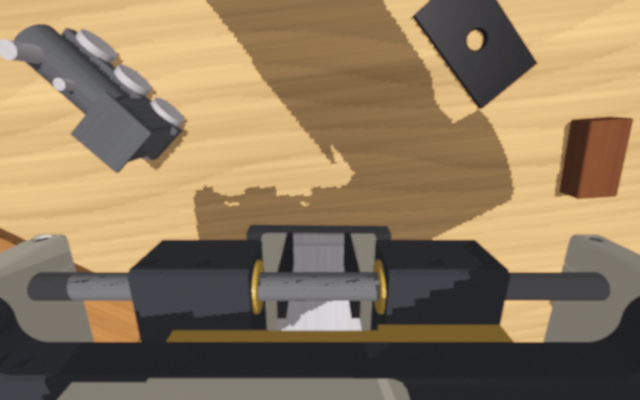

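```bash
python3 -m creep '[[0,0,0,3,0.06,2.6,0],[0,0,0,3.4,0,0,0],[0,0,0,3,0,0,0],[0,0,0,1.2,0,0,0],[0,0,0,0,0,0,0],[0,0,0,0,0,0,0],[0,0,0,0,0,0,0]]'
cat >> h.py <<'E'
O=np.array([.618,-.034]);c_=np.radians(-6.3);X=np.array([np.cos(c_),np.sin(c_)]);Y=np.array([-X[1],X[0]])
def nest():
    s=r.get_state(); q=np.array(s['tcp_pos'][:2])-O; z=Rs(s)[:,2]
    print('nest mm',(q@X*1e3).round(1),(q@Y*1e3).round(1),'z',round(s['tcp_pos'][2]*1e3,1),'yaw err',round(np.degrees(np.arctan2(z[1],z[0]))+6.3,2),'F nest',(np.array(s['contact_force'][:2])@X).round(1),s['contact_force'][2].round(1),'w',round(s['gripper_width'],4),'t',s['time_s'])
E
python3 -c "
from h import *
nest()"
```

```text
time_s: 12.25
tcp_pos: [0.4736, -0.0177, 0.0296]
eef_rot: [20.1, 89.9, 13.9]
contact_force: [0.7, -0.4, 0.2]
gripper_width: 0.0007
nest mm -145.4 0.3 z 29.6 yaw err 0.05 F nest 0.8 0.2 w 0.0007 t 12.25
```

```bash
python3 -m creep '[[0,0,0,0.3,0,0.5,0],[0,0,0,0,0,1,0],[0,0,0,0,0,1,0],[0,0,0,0,0,1,0],[0,0,0,0,0,1,0],[0,0,0,0,0,1,0],[0,0,0,0,0,1,0],[0,0,0,0,0,1,0]]'
python3 -c "
from h import *
nest()"
```

```text
time_s: 13.05
tcp_pos: [0.5465, -0.0267, 0.0259]
eef_rot: [-161.5, 89.8, -167.8]
contact_force: [-10.8, 0.7, 9.3]
gripper_width: 0.0005
nest mm -71.9 -0.6 z 25.9 yaw err 0.01 F nest -10.8 9.3 w 0.0005 t 13.05
```

```bash
python3 -m creep '[[0,0,0,0,0,0,0],[0,0,0,0,0,0,0]]' | tail -2
cat >> h.py <<'E'
def blk(fn=None):
    out=[]
    for n in('side','top','wrist'):
        im,d,ci=cap(n); w=pts(d,ci); q=w[...,:2]-O
        gx,gy=q@X*1e3,q@Y*1e3
        f=cv2.resize(im[150:310,250:450],None,fx=4,fy=4,interpolation=cv2.INTER_CUBIC) if n=='side' else cv2.resize(im[130:250,280:390],None,fx=5,fy=5,interpolation=cv2.INTER_CUBIC)
        if n!='wrist' and fn: cv2.imwrite(f'pics/{fn}_{n}.png',f)
        # centreline height profile
        P=[]
        for x in range(-130,105,8):
            m=(abs(gx-x)<4)&(abs(gy)<18)&(w[...,2]>.01)&(w[...,2]<.05)
            P.append(f'{x}:{np.median(w[m][:,2])*1e3:.0f}' if m.sum()>3 else f'{x}:-')
        print(n,' '.join(P))
E
python3 -c "
from h import *
nest(); blk('b1')"
```

```text
contact_force: [-0.6, -0.8, 0.2]
gripper_width: 0.0003
nest mm -70.3 0.0 z 25.8 yaw err 0.02 F nest -0.5 0.2 w 0.0003 t 13.25
side -130:23 -122:24 -114:23 -106:25 -98:25 -90:24 -82:25 -74:22 -66:25 -58:32 -50:- -42:- -34:- -26:- -18:- -10:34 -2:36 6:36 14:37 22:36 30:- 38:37 46:20 54:20 62:20 70:20 78:21 86:22 94:- 102:-
top -130:23 -122:24 -114:25 -106:25 -98:24 -90:24 -82:- -74:- -66:- -58:- -50:- -42:- -34:- -26:- -18:- -10:- -2:- 6:- 14:- 22:- 30:- 38:- 46:- 54:- 62:- 70:- 78:- 86:- 94:- 102:-
wrist -130:25 -122:25 -114:25 -106:25 -98:25 -90:25 -82:26 -74:39 -66:25 -58:26 -50:- -42:32 -34:33 -26:33 -18:33 -10:- -2:- 6:- 14:- 22:- 30:- 38:- 46:- 54:- 62:- 70:- 78:- 86:- 94:- 102:-
```

```bash
python3 -m creep '[[0,0,0,0,0,0.8,0],[0,0,0,0,0,0.8,0],[0,0,0,0,0,0.8,0],[0,0,0,-0.1,0,0.6,0],[0,0,0,-0.2,0,0.6,0],[0,0,0,-0.2,0,0.5,0],[0,0,0,0,0,0,0],[0,0,0,0,0,0,0]]' | tail -2
python3 -c "
from h import *
nest(); blk('b2')"
```

```text
contact_force: [-0.2, 0.1, 0.1]
gripper_width: 0.0008
nest mm -29.0 0.4 z 31.0 yaw err 0.04 F nest -0.2 0.1 w 0.0008 t 14.2
side -130:23 -122:24 -114:24 -106:23 -98:25 -90:24 -82:24 -74:24 -66:24 -58:24 -50:25 -42:25 -34:25 -26:25 -18:29 -10:- -2:34 6:- 14:32 22:- 30:- 38:30 46:31 54:29 62:29 70:27 78:27 86:20 94:21 102:-
top -130:21 -122:25 -114:27 -106:23 -98:24 -90:25 -82:24 -74:24 -66:25 -58:25 -50:24 -42:- -34:- -26:- -18:- -10:- -2:- 6:- 14:- 22:- 30:- 38:- 46:- 54:- 62:- 70:- 78:- 86:- 94:- 102:-
wrist -130:25 -122:25 -114:25 -106:25 -98:25 -90:25 -82:25 -74:25 -66:25 -58:25 -50:25 -42:25 -34:25 -26:25 -18:25 -10:- -2:- 6:34 14:33 22:33 30:21 38:20 46:- 54:- 62:- 70:- 78:- 86:- 94:- 102:-
```

View pics/b2_side.png

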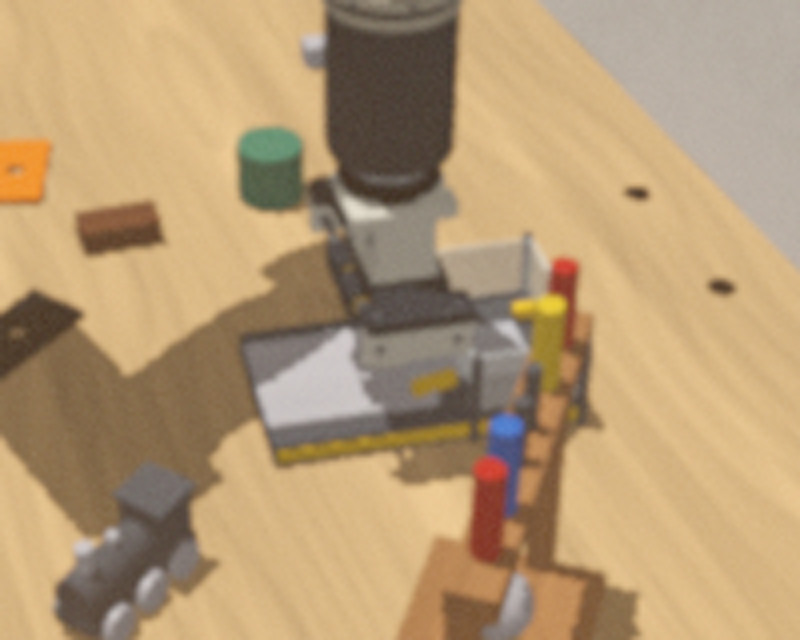

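```bash
python3 -m creep '[[0,0,0,0.05,0,0.5,0],[0,0,0,0,0,0.5,0],[0,0,0,0,0,0.5,0],[0,0,0,0,0,0.3,0],[0,0,0,0,0,0.2,0],[0,0,0,0,0,0.1,0],[0,0,0,0,0,0,0]]' | tail -2
python3 -c "
from h import *
nest(); blk()"
```

```text
contact_force: [0.2, -0.4, 0.2]
gripper_width: 0.0007
nest mm -8.6 0.3 z 30.4 yaw err 0.05 F nest 0.2 0.2 w 0.0007 t 15.05
side -130:23 -122:25 -114:24 -106:24 -98:24 -90:25 -82:24 -74:24 -66:25 -58:25 -50:24 -42:24 -34:25 -26:25 -18:25 -10:27 -2:30 6:26 14:26 22:26 30:- 38:- 46:- 54:- 62:27 70:27 78:26 86:27 94:- 102:-
top -130:23 -122:24 -114:24 -106:25 -98:25 -90:25 -82:25 -74:25 -66:26 -58:24 -50:25 -42:25 -34:25 -26:23 -18:- -10:- -2:- 6:- 14:- 22:- 30:- 38:- 46:- 54:- 62:- 70:- 78:- 86:- 94:- 102:-
wrist -130:25 -122:25 -114:25 -106:25 -98:25 -90:25 -82:25 -74:25 -66:25 -58:25 -50:25 -42:25 -34:25 -26:25 -18:26 -10:27 -2:28 6:27 14:49 22:- 30:27 38:- 46:- 54:- 62:- 70:- 78:- 86:- 94:- 102:-
```

```bash
python3 -m creep '[[0,0,0,-1,0,-1,0],[0,0,0,-4.5,0,0,20],[0,0,0,-4.5,0,0,40],[0,0,0,-4,0,2,60],[0,0,0,-3,0,4,80],[0,0,0,0,0,4,80],[0,0,0,0,0,3,80],[0,0,0,0,0,2,80]]' | tail -2
python3 -m creep '[[0,0,0,0,0,0,80],[0,0,0,0,0,0,80],[0,0,0,0,0,0,80]]' | tail -2
python3 - <<'E'
from h import *
nest()
im,d,ci=cap('wrist','w5.png'); w=pts(d,ci); q=w[...,:2]-O; gx,gy=q@X*1e3,q@Y*1e3
m=(gx>-3)&(gx<107)&(abs(gy)<29)&(w[...,2]>.024)&(w[...,2]<.0285); print(m.sum(),np.median(w[m][:,2]))
g=cv2.cvtColor(im,cv2.COLOR_BGR2GRAY)
# hole: depth low or dark near (52,0)
h=(abs(gx-52)<14)&(abs(gy)<14)&(w[...,2]<.0235); print('hole',h.sum(),gx[h].mean() if h.sum() else 0,gy[h].mean() if h.sum() else 0)
u=proj([*(O+X*.052),.026],ci)[0]; print(u)
x0,y0=int(u[0])-110,max(0,int(u[1])-90)
cv2.imwrite('pics/w5c.png',cv2.resize(im[y0:y0+180,x0:x0+220],None,fx=3.5,fy=3.3,interpolation=cv2.INTER_CUBIC)); print(x0,y0)
E
```

```text
contact_force: [0.7, 0.5, -0.1]
gripper_width: 0.0511
contact_force: [0.2, -0.3, 0.0]
gripper_width: 0.0691
nest mm 129.9 0.4 z 200.8 yaw err 0.05 F nest 0.2 0.0 w 0.0691 t 16.3
5030 0.026953596838385385
hole 194 50.2383627168196 0.08089286208143703
[317.12942659 101.12739001]
207 11
```

View pics/w5c.png

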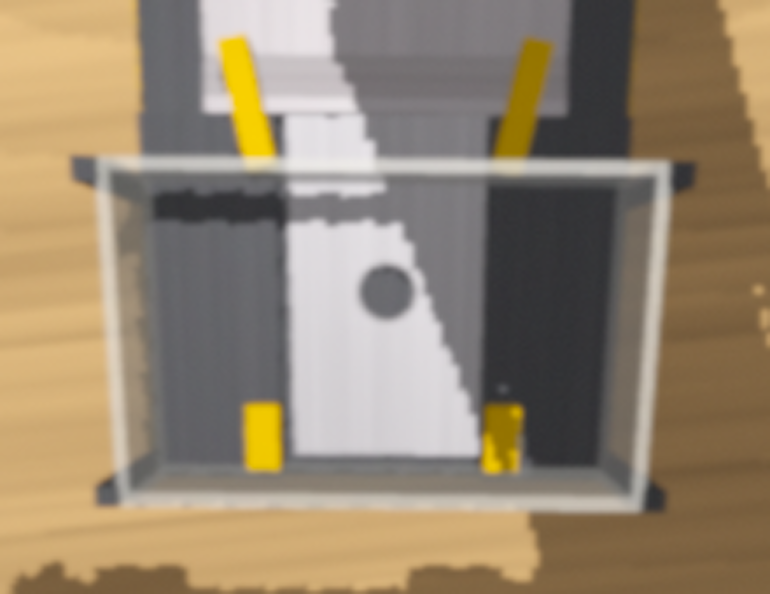

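Blank is flat in the pocket, with its hole at crop (386,291), i.e. nest x of about 50 and y of about 0. Next I go round to the rack for the ball.

```bash
python3 -m creep '[[0,0,0,0,0,-4.3,80],[0,0,0,0,0,-4.3,80],[0,0,0,0,0,-4.3,80],[0,0,0,0,0,-4.3,80],[0,0,0,0,0,-4.3,80],[0,0,0,0,0,-4.3,80],[0,0,0,0,0,-4.3,80]]' | tail -2
python3 -m creep '[[0.134,0,0,0,0,0,80],[0.134,0,0,0,0,0,80],[0.134,0,0,0,0,0,80],[0.134,0,0,0,0,0,80],[0,-0.144,0,0,0,0,80],[0,-0.144,0,0,0,0,80],[0,-0.144,0,0,0,0,80],[0,-0.144,0,0,0,0,80]]' | tail -2
python3 - <<'E'
from h import *
s=r.get_state(); print(s['tcp_pos'],s['joints'])
go((.483,-.304,.20),down(-37,33))
E
```

```text
contact_force: [0.2, 0.9, 1.7]
gripper_width: 0.07
contact_force: [1.2, -1.3, 0.3]
gripper_width: 0.0695
[ 0.47838664 -0.07973584  0.24052426] [  28.93117799  -12.74084432  -50.84199629   32.89802276  -43.0497551
 -173.59035163]
turn [ 0.072 -0.13  -0.056] rows 0.9 shift cm new axes [ 10.95 -17.63   9.42] | old axes [  8.7  -18.86   9.39]
turn [-3.062  0.086 -0.2  ] rows 20.6 shift cm new axes [10.95 17.63 -9.42] | old axes [  8.7  -18.86   9.39]
```

```bash
python3 - <<'E'
from h import *
go((.46,-.08,.22),down(-37))
E
python3 -m creep '[[0,0.144,0,0,0,0,80],[0,0.144,0,0,0,0,80],[0,0.144,0,0,0,0,80],[0,0,0,0,0,0,80]]' | tail -2
python3 - <<'E'
from h import *
s=r.get_state(); print(s['tcp_pos'],np.round(s['joints'],1))
go((.483,-.304,.22),down(-37))
E
```

```text
turn [ 0.085  0.445 -0.033] rows 3.0 shift cm new axes [ 2.05 -1.13 -1.45] | old axes [ 1.17 -1.02 -2.28]
turn [-2.981  0.051  0.676] rows 20.0 shift cm new axes [2.05 1.13 1.45] | old axes [ 1.17 -1.02 -2.28]
contact_force: [-0.1, 0.1, -0.3]
gripper_width: 0.07
[ 0.48197844 -0.08406687  0.24131872] [  14.5    0.4  -23.4    1.7  -64.  -137.9]
turn [ 0.075  0.046 -0.012] rows 0.5 shift cm new axes [  2.13 -17.5   13.32] | old axes [  2.5  -18.47  11.87]
turn [-3.066  0.018  0.071] rows 20.6 shift cm new axes [  2.13  17.5  -13.32] | old axes [  2.5  -18.47  11.87]
```

```bash
python3 -m creep '[[0.075,0.046,-0.012,0,0,0,80],[0,0,0,0,-4.4,2.8,80],[0,0,0,0,-4.4,2.8,80],[0,0,0,0,-4.4,2.8,80],[0,0,0,0,-4.3,2.8,80],[0,0,0,0,0,0,80],[0,0,0,0,0,0,80]]' | tail -2
python3 -c "
from h import *
s=r.get_state(); print(s['tcp_pos'],np.round(s['joints'],1)); go((.466,-.292,.22),down(-37))"
python3 -m creep '[[0,-0.13,0,0,0,0,80],[0,-0.13,0,0,0,0,80],[0,-0.13,0,0,0,0,80],[0,-0.13,0,0,0,0,80],[0,0,0,0,0,0,80]]' | tail -2
python3 -c "
from h import *
s=r.get_state(); print(s['tcp_pos'],np.round(s['joints'],1)); go((.47,-.29,.22),down(-37,32))"
```

```text
contact_force: [0.3, 0.1, 0.6]
gripper_width: 0.07
[ 0.4624621  -0.28431722  0.24109362] [ -10.7    7.4  -15.     0.3  -67.4 -116.5]
turn [-0.002  0.004  0.003] rows 0.0 shift cm new axes [ 2.11 -0.4   0.74] | old axes [ 2.11 -0.39  0.74]
turn [ 3.14   0.005 -0.006] rows 21.1 shift cm new axes [ 2.11  0.4  -0.74] | old axes [ 2.11 -0.39  0.74]
contact_force: [-0.2, -0.1, -1.4]
gripper_width: 0.0699
[ 0.45656894 -0.28611088  0.23776866] [  -2.7   -9.2  -50.    33.7  -30.  -150.8]
turn [ 0.006 -0.065  0.012] rows 0.4 shift cm new axes [2.2  0.5  0.17] | old axes [2.18 0.52 0.31]
turn [-3.134 -0.02  -0.102] rows 21.0 shift cm new axes [ 2.2  -0.5  -0.17] | old axes [2.18 0.52 0.31]
```

```bash
cat > ball.py <<'E'
from h import *
def ball(fn=None):
    im,d,ci=cap('wrist',fn); w=pts(d,ci)
    o=r.masks_of('ball_center','wrist')
    f=200/np.tan(np.radians(ci['fovy']/2))
    for k in o[:2]:
        m=k['pixels']; P=w[m&(d>0)]
        from scipy.optimize import least_squares
        s=least_squares(lambda c:np.linalg.norm(P-c,axis=1)-.0225,np.nanmedian(P,0)+[0,0,-.01],loss='soft_l1',f_scale=.001)
        print('ball',round(k['score'],2),k['rect'],s.x.round(4),'med res mm',np.median(abs(s.fun))*1e3)
    return im,d,ci,w
if __name__=='__main__':
    s=r.get_state(); im,d,ci,w=ball('w6.png')
    m=(abs(w[...,2]-.216)<.014)&(np.hypot(w[...,0]-.545,w[...,1]+.35)<.17); print('rail',m.sum(),rect(w[m]) if m.sum()>9 else '')
    M=Rs(s); print('lean',np.degrees(np.arccos(-M[2,0])),'yaw',np.degrees(np.arctan2(-M[0,1],M[1,1])))
E
python3 ball.py
```

```text
ball 0.69 [301.7, 173.0, 340.5, 211.5] [ 0.5403 -0.3457  0.0924] med res mm 0.32232359639405506
rail 2843 (array([ 545.8, -352. ]), 157.0, 33.0, 52.4)
lean 28.285727404215326 yaw -37.06784247187464
```

View pics/w6.png

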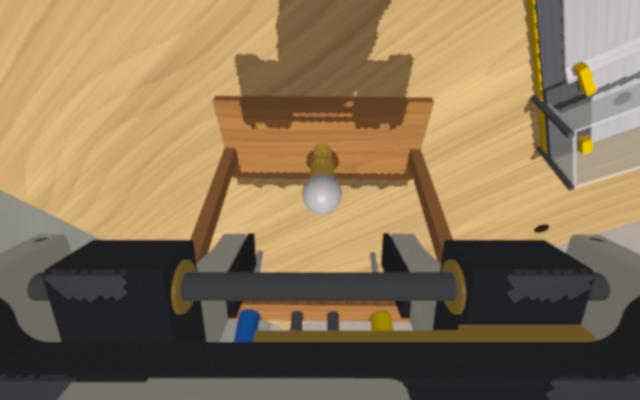

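```bash
python3 - <<'E'
from h import *
B=np.array([.5401,-.3458,.0916]); M=down(-37,32); go(B-.06*M[:,0],M)
E
```

```text
turn [ 0.002 -0.062  0.009] rows 0.4 shift cm new axes [1.198e+01 1.000e-02 2.300e-01] | old axes [11.94  0.12  0.97]
turn [-3.138 -0.014 -0.097] rows 21.1 shift cm new axes [ 1.198e+01 -1.000e-02 -2.300e-01] | old axes [11.94  0.12  0.97]
```

```bash
python3 -m creep '[[0,0,0,4,0,0.1,80],[0,-0.062,0.009,3,0,0.1,80],[0,0,0,3,0,0.1,80],[0,0,0,2,0,0.1,80],[0,0,0,0,0,0,80],[0,0,0,0,0,0,80]]' | tail -2
python3 - <<'E'
from h import *
s=r.get_state(); print(np.round(s['joints'],1))
B=np.array([.5401,-.3458,.0916]); M=down(-37,32); go(B-.06*M[:,0],M);go(B+.017*M[:,0],M)
E
python3 ball.py
```

```text
contact_force: [-0.4, -1.4, 1.2]
gripper_width: 0.0702
[ -22.     1.1  -56.2   70.5   -9.3 -173.6]
turn [-0.004 -0.024  0.021] rows 0.2 shift cm new axes [ 3.27  1.13 -2.24] | old axes [ 3.3   1.19 -2.16]
turn [3.137 0.033 0.037] rows 21.1 shift cm new axes [ 3.27 -1.13  2.24] | old axes [ 3.3   1.19 -2.16]
turn [-0.004 -0.024  0.021] rows 0.2 shift cm new axes [10.97  1.13 -2.24] | old axes [11.    1.36 -1.98]
turn [3.137 0.033 0.037] rows 21.1 shift cm new axes [10.97 -1.13  2.24] | old axes [11.    1.36 -1.98]
ball 0.89 [307.9, 146.4, 360.5, 201.0] [ 0.5402 -0.3458  0.0924] med res mm 0.29092337801492685
rail 10342 (array([ 491.8, -320.7]), 176.6, 100.5, 52.7)
lean 30.652349376468226 yaw -37.850686681820214
```

```bash
cat > kin.py <<'E'
from h import *
from scipy.optimize import least_squares
D=[([81.652,20.546,.682,0,-70.136,-16.507],(.284,.612,.227)),([14.5,.4,-23.4,1.7,-64,-137.9],(.482,-.0841,.2413)),([-10.7,7.4,-15,.3,-67.4,-116.5],(.4625,-.2843,.2411)),([-2.7,-9.2,-50,33.7,-30,-150.8],(.4566,-.2861,.2378)),([28.93,-12.74,-50.84,32.9,-43.05,-173.59],(.4784,-.0797,.2405))]
Ey=lambda a,t:R.from_euler(a,t,degrees=True).as_matrix()
def fk(q,p):
    h,a,L1,e,L2,L3,dy=p
    B=Ey('z',q[0]); U=B@Ey('y',q[1]); F=B@Ey('y',q[1]-q[2])   # forearm x axis
    W=F@Ey('x',SG[0]*q[3]); T=W@Ey('y',SG[2]*q[4]); T6=T@Ey('x',SG[1]*q[5]+SG[3])
    pos=B@[a,0,h]+U@[0,0,L1]+F@[L2,dy,e]+T@[L3,0,0]
    return pos,T6
SG=[1,1,-1,0]
s=r.get_state(); D.append((list(s['joints']),tuple(s['tcp_pos'])))
def fit():
    return least_squares(lambda p:np.ravel([fk(q,p)[0]-np.array(t) for q,t in D])*1e3,[.3,0,.4,0,.4,.25,-.19],loss='soft_l1')
best=None
for s4 in(1,-1):
    SG[0]=s4; f=fit()
    if best is None or f.cost<best[0]: best=(f.cost,s4,f.x)
SG[0]=best[1]; p=best[2]
M0=Rs(s)
bb=min((np.linalg.norm(fk(D[-1][0],p)[1]*1-M0),0,0) if not (SG.__setitem__(1,a) or SG.__setitem__(3,o)) and False else (np.linalg.norm(fk(D[-1][0],p)[1]-M0),a,o) for a in(1,-1) for o in(0,90,180,270) if not (SG.__setitem__(1,a) or SG.__setitem__(3,o)))
SG[1],SG[3]=bb[1],bb[2]
lo=np.array([-176,-82,-58.2,-173.8,-174.7,-.2-173.4]);hi=np.array([176,121.7,71.7,95.5,-.2,173.6])
def ik(pos,M,q0):
    def res(q):
        P,T=fk(q,p); return np.r_[(P-pos)*1e3,R.from_matrix(T.T@M).as_rotvec()*300]
    b=None
    for k in [q0]+[np.array(q0)+np.random.default_rng(i).uniform(-50,50,6) for i in range(6)]:
        f=least_squares(res,np.clip(k,lo+.5,hi-.5),bounds=(lo,hi))
        if b is None or f.cost<b[1]: b=(f.x,f.cost)
        if b[1]<.01: break
    return b
if __name__=='__main__':
    print(best,bb,[np.round((fk(q,p)[0]-t)*1e3,1) for q,t in D])
    B=np.array([.5401,-.3458,.0916])
    for yaw in(-37,-30,-25,-20,-15):
        for lean in(30,35,42):
            M=down(yaw,lean); out=[]
            for dd in(.017,-.04,-.08):
                q,c=ik(B+dd*M[:,0],M,[-15,10,-40,30,-30,-140]); out.append((np.round(q).astype(int).tolist(),round(c,1)))
            print(yaw,lean,out)
E
python3 kin.py
```

```text
(np.float64(187.31936294131017), -1, array([-0.28400287,  0.27332279,  0.6607797 ,  0.21238991,  0.07338694,
        0.28478287, -0.19219136])) (np.float64(1.2059759676569735e-15), -1, 270) [array([ 0. , -0.3, -2.2]), array([-4.3,  1.3, 15.7]), array([ 0.9, -0.3, 13.8]), array([ 1.4, -7. , -7.5]), array([ -2.2,   2.6, -15. ]), array([  -0.7, -122.6,    2.1])]
-37 30 [([-12, 4, -58, 47, -12, -159], np.float64(3674.8)), ([-10, -1, -58, 46, -16, -161], np.float64(1500.5)), ([-7, -4, -58, 47, -18, -163], np.float64(483.5))]
-37 35 [([-12, 3, -58, 58, -12, -171], np.float64(4922.5)), ([-9, -2, -58, 55, -16, -169], np.float64(2532.1)), ([-6, -6, -58, 54, -19, -170], np.float64(1214.6))]
-37 42 [([-12, 2, -58, 62, -12, -174], np.float64(7232.2)), ([-8, -4, -58, 60, -16, -174], np.float64(4561.0)), ([-5, -8, -58, 59, -19, -174], np.float64(2902.9))]
-30 30 [([-14, 4, -58, 37, -9, -142], np.float64(3681.9)), ([-12, -1, -58, 38, -12, -144], np.float64(1505.4)), ([-10, -4, -58, 40, -14, -147], np.float64(486.3))]
-30 35 [([-13, 3, -58, 51, -8, -156], np.float64(4931.6)), ([-11, -2, -58, 48, -11
[... 1004 characters left out ...]
, ([-14, -5, -58, 20, -7, -116], np.float64(1160.4))]
-20 42 [([-16, 2, -58, 36, -1, -130], np.float64(6906.0)), ([-15, -3, -58, 29, -4, -123], np.float64(4382.0)), ([-14, -7, -58, 31, -5, -126], np.float64(2772.6))]
-15 30 [([-17, 5, -58, -22, -6, -66], np.float64(3506.9)), ([-16, 0, -58, -11, -7, -78], np.float64(1383.1)), ([-16, -3, -58, -6, -8, -83], np.float64(417.1))]
-15 35 [([-17, 4, -58, -39, -4, -49], np.float64(4706.6)), ([-17, -1, -58, -20, -6, -69], np.float64(2366.3)), ([-16, -5, -58, -12, -6, -77], np.float64(1102.2))]
-15 42 [([-18, 3, -58, -89, -3, 2], np.float64(6756.3)), ([-17, -3, -58, -46, -3, -42], np.float64(4257.7)), ([-17, -6, -58, -26, -4, -62], np.float64(2678.9))]
```

```bash
sed -i 's/F@\[L2,dy,e\]+T@\[L3,0,0\]/F@[L2,0,e]+T@[L3,dy,0]/; s/-15,10,-40,30,-30,-140/-15,10,-40,0,-40,-110/' kin.py; python3 kin.py
```

```text
(np.float64(0.6063878386529666), -1, array([ 1.99275817e-01, -3.84522878e-05,  6.00450054e-01,  2.75414778e-04,
        4.63475604e-01,  3.77542245e-01, -1.91944400e-01])) (np.float64(1.2059759676569735e-15), -1, 270) [array([-0.2, -0. , -0.2]), array([-0.4,  0.1, -0.3]), array([ 0.3, -0.3,  0.7]), array([-0.1, -0.1, -0.3]), array([0.2, 0.1, 0.2]), array([-0. ,  0. ,  0.1])]
-37 30 [([-26, 14, -52, 74, -4, -174], np.float64(683.5)), ([-24, 7, -55, 72, -6, -174], np.float64(188.4)), ([-22, 2, -57, 70, -8, -174], np.float64(17.5))]
-37 35 [([-26, 13, -52, 74, -3, -174], np.float64(1821.3)), ([-25, 6, -56, 73, -5, -174], np.float64(962.2)), ([-23, 1, -58, 72, -6, -174], np.float64(477.2))]
-37 42 [([-46, 16, -33, -134, -5, 50], np.float64(275.4)), ([-47, 9, -38, -141, -3, 58], np.float64(642.8)), ([-48, 3, -43, -154, -1, 72], np.float64(997.3))]
-30 30 [([-17, 15, -46, 30, -3, -131], np.float64(471.9)), ([-26, 7, -56, 69, -1, -163], np.float64(135.3)), ([-28, 2, -58, 76, -1, -168], np.float64(2.8))]
-30 35 [([-17, 16, -39, -6, 0, -95], np.float64(873.4)), ([-19, 7, -52, 39, -2, -139], n
[... 912 characters left out ...]
8, -47, 11, -1, -104], np.float64(86.7)), ([-17, 2, -53, 29, -1, -121], np.float64(35.1))]
-20 42 [([-19, 15, -32, -39, 0, -52], np.float64(7.9)), ([-17, 8, -39, -27, 0, -65], np.float64(63.8)), ([-16, 2, -45, -14, 0, -79], np.float64(126.7))]
-15 30 [([-15, 15, -38, -1, -7, -88], np.float64(0.0)), ([-15, 8, -38, -1, -13, -89], np.float64(0.0)), ([-15, 4, -38, -1, -18, -89], np.float64(0.0))]
-15 35 [([-16, 15, -37, -12, -3, -77], np.float64(0.0)), ([-15, 8, -42, -3, -5, -87], np.float64(0.0)), ([-15, 3, -43, -1, -10, -88], np.float64(0.0))]
-15 42 [([-25, 15, -28, -49, -9, -34], np.float64(0.0)), ([-21, 8, -34, -35, -7, -51], np.float64(0.0)), ([-18, 2, -41, -21, -5, -67], np.float64(0.0))]
```

```bash
cat > srch.py <<'E'
from kin import *
B=np.array([.5401,-.3458,.0916]); rng=np.random.default_rng(1)
q0=np.array([-15,10,-40,0,-20,-100])
for yaw in(-50,-44,-37,-33,-29,-25,-21):
    row=[]
    for lean in(28,33,38,42,45):
        M=down(yaw,lean); pos=B+.017*M[:,0]; sols=[]
        def res(q):
            P,T=fk(q,p); return np.r_[(P-pos)*1e3,R.from_matrix(T.T@M).as_rotvec()*300]
        for i in range(14):
            x0=rng.uniform(lo,hi); x0[:3]=q0[:3]+rng.uniform(-35,35,3); x0[2]=np.clip(x0[2],-55,60)
            f=least_squares(res,x0,bounds=(lo,hi),max_nfev=60)
            if f.cost<1:
                q=np.round(f.x).astype(int).tolist()
                if not any(np.abs(np.array(q)-a).max()<4 for a in sols): sols.append(q)
        row.append((lean,sols))
    print(yaw,*[x for x in row if x[1]],sep='  ')
E
time python3 srch.py
```

```text
-50
-44  (45, [[-51, 16, -40, -154, -12, 70]])
-37
-33
-29
-25
-21  (45, [[-24, 15, -29, -55, -3, -32]])
real	0m56.018s
user	0m54.078s
sys	0m0.220s
```

```bash
cat > srch.py <<'E'
from kin import *
B=np.array([.5401,-.3458,.0916])
lo6,hi6=lo.copy(),hi.copy(); lo6[5],hi6[5]=-500,500
seeds=[[-26,14,-50,74,-5,-180],[-46,16,-33,-134,-5,50],[-30,14,-52,85,-10,-190],[-51,16,-40,-154,-12,70],[-25,15,-29,-55,-9,-30],[-35,15,-30,-90,-9,0]]
for yaw in(-44,-37,-31,-25):
    for lean in(29,33,37,41,45):
        M=down(yaw,lean); pos=B+.017*M[:,0]; sols=[]
        def res(q):
            P,T=fk(q,p); return np.r_[(P-pos)*1e3,R.from_matrix(T.T@M).as_rotvec()*300]
        for x0 in seeds:
            f=least_squares(res,x0,bounds=(lo6,hi6),max_nfev=150)
            q=np.round(f.x).astype(int).tolist()
            if f.cost<1 and not any(np.abs(np.array(q)-a).max()<4 for a in sols): sols.append(q)
        print(yaw,lean,sols)
E
time python3 srch.py
```

```text
-44 29 []
-44 33 []
-44 37 []
-44 41 []
-44 45 [[-51, 16, -40, -154, -12, 70]]
-37 29 []
-37 33 []
-37 37 []
-37 41 []
-37 45 []
-31 29 []
-31 33 []
-31 37 []
-31 41 []
-31 45 []
-25 29 []
-25 33 []
-25 37 []
-25 41 []
-25 45 []
real	0m14.877s
user	0m14.087s
sys	0m0.232s
```

```bash
cat > srch.py <<'E'
from kin import *
B=np.array([.5401,-.3458,.0916])
def mk(az,lean,ry=53):
    a,l=np.radians(az),np.radians(lean); d=np.array([np.cos(a)*np.sin(l),np.sin(a)*np.sin(l),-np.cos(l)])
    y=np.array([np.cos(np.radians(ry)),np.sin(np.radians(ry)),0]); y=y-y@d*d; y/=np.linalg.norm(y)
    return np.c_[d,y,np.cross(d,y)]
if __name__=='__main__':
    print('now',np.round(r.get_state()['joints']))
    for az in(-18,-15,-12,-9):
        for lean in(32,34,36):
            M=mk(az,lean); q=np.array([-14,4,-38,-1,-18,-110]); o=[]
            for dd in(-.12,-.08,-.04,-.01,.017):
                f=ik(B+dd*M[:,0],M,q); q=f[0]; o.append(np.round(q).astype(int).tolist()+[round(f[1],1)])
            print(az,lean,o)
E
python3 srch.py
```

```text
now [ -22.    1.  -56.   71.   -9. -174.]
-18 32 [[-13, -2, -44, 8, -17, -118, np.float64(0.0)], [-14, 3, -46, 12, -10, -122, np.float64(0.0)], [-16, 8, -49, 22, -2, -130, np.float64(2.6)], [-16, 12, -45, 12, -1, -121, np.float64(15.5)], [-15, 15, -42, 5, -1, -114, np.float64(24.2)]]
-18 34 [[-14, -3, -47, 12, -12, -121, np.float64(0.0)], [-17, 2, -53, 30, -1, -136, np.float64(0.1)], [-16, 8, -48, 14, -1, -121, np.float64(18.3)], [-15, 12, -44, 5, -1, -113, np.float64(29.3)], [-15, 15, -41, -3, 0, -105, np.float64(29.9)]]
-18 36 [[-15, -4, -52, 20, -6, -128, np.float64(0.0)], [-16, 2, -52, 20, 0, -127, np.float64(13.8)], [-15, 8, -46, 5, 0, -113, np.float64(34.2)], [-15, 12, -42, -4, 0, -103, np.float64(33.7)], [-16, 15, -38, -12, 0, -95, np.float64(26.0)]]
-15 32 [[-15, -2, -39, -1, -20, -108, np.float64(0.0)], [-15, 3, -40, -1, -15, -108, np.float64(0.0)], [-15, 8, -40, -1, -10, -108, np.float64(0.0)], [-15, 12, -40, -2, -6, -107, np.float64(0.0)], [-15, 15, -39, -3, -4, -106, np.float64(0.0)]]
-15 34 [[-15, -2, -41, -1, -17, -107, np.float64(0.0)], [-15, 3, -42, -1, -11, -107, np.
[... 1165 characters left out ...]
92, np.float64(0.0)], [-20, 5, -32, -16, -23, -90, np.float64(0.0)], [-20, 9, -31, -18, -19, -88, np.float64(0.0)], [-20, 13, -30, -21, -17, -85, np.float64(0.0)], [-20, 16, -29, -23, -15, -82, np.float64(0.0)]]
-9 34 [[-22, 0, -33, -17, -25, -88, np.float64(0.0)], [-21, 4, -32, -19, -21, -86, np.float64(0.0)], [-21, 9, -31, -23, -18, -82, np.float64(0.0)], [-21, 12, -30, -26, -16, -79, np.float64(0.0)], [-21, 16, -28, -29, -14, -76, np.float64(0.0)]]
-9 36 [[-23, -1, -33, -20, -24, -83, np.float64(0.0)], [-22, 4, -32, -24, -20, -80, np.float64(0.0)], [-23, 9, -31, -28, -17, -76, np.float64(0.0)], [-23, 12, -29, -31, -16, -72, np.float64(0.0)], [-23, 16, -27, -35, -15, -68, np.float64(0.0)]]
```

```bash
cat > opt.py <<'E'
from srch import *
RK=down(-37)[:, [2,1]]  # cols: rack x,y in world
Rk=np.c_[RK[:,0],RK[:,1],[0,0,1]]; ro=B-[0,0,.0916]
boxes=[((-6,24),(-127,127),(207,300)),((-4,14),(-127,-113),(0,225)),((-4,14),(113,127),(0,225)),((-70,50),(-127,127),(0,12))]
def clear(M,dd,smax=130):
    g=np.array([(s,a,b) for s in np.arange(47,smax+1,8) for a in np.linspace(-96.5,96.5,21) for b in np.linspace(-39,39,9)])
    t=g*[-1,1,1]/1e3   # rel. grasp point; TCP = B+dd*x -> grasp pt = TCP-.019x
    P=(t@M.T+B+(dd-.019)*M[:,0]-ro)@Rk*1e3
    c=1e9
    for b in boxes:
        l=np.array(b); e=np.maximum(np.maximum(l[:,0]-P,P-l[:,1]),0); c=min(c,np.linalg.norm(e,axis=1).min())
    return c
if __name__=='__main__':
    out=[]
    for az in(-17,-15,-13,-11):
        for lean in(30,33,36,39,42):
            for ry in(53,58,63,68):
                M=mk(az,lean,ry); out.append((min(clear(M,x) for x in(.017,-.02,-.06)),az,lean,ry,[round(clear(M,.017,s)) for s in(70,90,110,150)]))
    out.sort(reverse=True,key=lambda t:t[0]); n=0
    for c,az,lean,ry,v in out[:30]:
        M=mk(az,lean,ry); a=ik(B+.017*M[:,0],M,[-18,15,-32,-17,-10,-85]); b=ik(B-.06*M[:,0],M,[-18,5,-36,-12,-17,-95])
        print(round(c,1),az,lean,ry,v,a[0].round(),round(a[1],1),b[0].round(),round(b[1],1))
E
python3 opt.py
```

```text
6.2 -17 42 68 [8, 7, 6, 6] [-22.  15. -30. -44.  -5. -46.] 0.0 [-16.   5. -43. -18.  -0. -76.] 6.4
6.1 -17 39 68 [9, 7, 6, 6] [-17.  15. -36. -24.  -0. -70.] 0.7 [-15.   5. -46.  -3.  -0. -92.] 17.4
4.2 -17 42 63 [8, 5, 5, 5] [-22.  15. -30. -44.  -5. -49.] 0.0 [-16.   5. -43. -18.  -0. -80.] 6.4
4.1 -17 39 63 [8, 5, 4, 4] [-17.  15. -36. -24.  -0. -74.] 0.7 [-15.   5. -46.  -3.  -0. -96.] 17.4
3.9 -17 36 63 [8, 6, 4, 4] [-16.  15. -38. -12.  -0. -88.] 9.3 [ -15.    5.  -49.   11.   -1. -110.] 9.1
3.6 -15 42 68 [7, 5, 4, 4] [-25.  15. -28. -49.  -9. -39.] 0.0 [-19.   5. -37. -28.  -6. -64.] 0.0
3.5 -15 39 68 [7, 6, 4, 4] [-20.  15. -31. -33.  -6. -59.] 0.0 [-16.   5. -43. -10.  -3. -85.] 0.0
2.7 -17 42 58 [6, 3, 3, 3] [-22.  15. -30. -44.  -5. -53.] 0.0 [-16.   5. -43. -18.  -0. -84.] 6.4
2.5 -17 39 58 [6, 3, 3, 3] [-17.  15. -36. -24.  -0. -78.] 0.7 [ -15.    5.  -46.   -3.   -0. -100.] 17.4
2.4 -17 42 53 [4, 2, 2, 2] [-22.  15. -30. -44.  -5. -57.] 0.0 [-16.   5. -43. -18.  -0. -88.] 6.4
2.3 -17 36 58 [7, 4, 2, 2] [-16.  15. -38. -12.  -0. -92.] 9.3 [ -15.    5.  -49.   11.   -1. -
[... 1272 characters left out ...]
9.] 9.1
1.2 -13 42 68 [6, 3, 1, 1] [-27.  15. -26. -52. -12. -35.] 0.0 [-24.   5. -33. -37. -12. -52.] 0.0
1.2 -13 39 68 [6, 3, 3, 1] [-23.  15. -29. -39. -10. -51.] 0.0 [-20.   5. -36. -24. -10. -68.] 0.0
1.0 -15 39 58 [5, 1, 1, 1] [-20.  15. -31. -33.  -6. -67.] 0.0 [-16.   5. -43. -10.  -3. -93.] 0.0
0.9 -13 36 68 [6, 4, 3, 1] [-19.  15. -32. -26.  -8. -66.] 0.0 [-18.   6. -38. -14. -11. -79.] 0.0
0.8 -15 42 58 [5, 1, 1, 1] [-25.  15. -28. -49.  -9. -46.] 0.0 [-19.   5. -37. -28.  -6. -71.] 0.0
0.8 -15 42 53 [3, 1, 1, 1] [-25.  15. -28. -49.  -9. -50.] 0.0 [-19.   5. -37. -28.  -6. -75.] 0.0
0.6 -15 36 68 [7, 6, 4, 1] [-17.  15. -36. -17.  -3. -77.] 0.0 [-15.   5. -43.  -2.  -6. -93.] 0.0
```

```bash
cat > b2.py <<'E'
from opt import *
for az in(-42,-37,-32,-27,-22):
    for lean in(42,45,48,51,54):
        M=mk(az,lean,53); o=[]
        for sd in([-51,16,-40,-154,-12,70],[-35,15,-28,-100,-12,10]):
            q=np.array(sd); ok=[]
            for dd in(.014,-.06):
                q,c=ik(B+dd*M[:,0],M,q)
                ok.append((q.round().astype(int).tolist(),round(c,1)))
            if max(x[1] for x in ok)<1: o.append(ok); break
        print(az,lean,round(min(clear(M,.014),clear(M,-.06)),1),o)
E
time python3 b2.py
```

```text
-42 42 13.5 []
-42 45 13.5 []
-42 48 13.8 []
-42 51 14.8 [[([-55, 18, -47, -158, -27, 81], np.float64(0.0)), ([-52, 6, -45, -144, -14, 64], np.float64(0.0))]]
-42 54 16.1 [[([-56, 20, -50, -161, -35, 85], np.float64(0.0)), ([-56, 8, -51, -152, -25, 76], np.float64(0.0))]]
-37 42 16.6 []
-37 45 17.3 []
-37 48 18.6 []
-37 51 20.3 []
-37 54 22.4 [[([-57, 19, -45, -147, -30, 73], np.float64(0.0)), ([-54, 7, -44, -133, -19, 55], np.float64(0.0))]]
-32 42 13.5 []
-32 45 13.5 []
-32 48 13.8 []
-32 51 14.8 []
-32 54 16.1 [[([-55, 18, -39, -133, -26, 58], np.float64(0.0)), ([-50, 6, -38, -115, -16, 34], np.float64(0.0))]]
-27 42 10.2 []
-27 45 10.0 []
-27 48 10.5 []
-27 51 10.4 [[([-46, 15, -30, -107, -15, 23], np.float64(0.0)), ([-27, 5, -34, -71, 0, -25], np.float64(0.3))]]
-27 54 10.7 [[([-53, 17, -34, -120, -24, 43], np.float64(0.0)), ([-48, 6, -35, -102, -17, 19], np.float64(0.0))]]
-22 42 6.2 []
-22 45 6.1 []
-22 48 6.8 []
-22 51 6.5 [[([-45, 16, -28, -97, -18, 13], np.float64(0.0)), ([-37, 5, -32, -78, -12, -13], np.float64(0.0))]]
-22 54 6.9 [[([-51, 17, -31, -109, -25, 30], np.float64(0.0)), ([-48, 7, -34, -94, -21, 12], np.float64(0.0))]]
real	0m54.311s
user	0m49.183s
sys	0m0.284s
```

```bash
cat > c.py <<'E'
from opt import *
for az,lean in((-13,40),(-15,42),(-15,46),(-18,48),(-20,50),(-22,51)):
    print(az,lean,[(ry,round(min(clear(mk(az,lean,ry),x) for x in(.013,-.03,-.06)),1)) for ry in(53,60,67,74,80)])
# path IK continuity
q=np.array([-10.7,7.4,-15,.3,-67.4,-116.5]); 
for az,lean,ry,dd in((-20,10,60,-.12),(-15,20,64,-.12),(-13,30,67,-.12),(-13,36,67,-.12),(-13,40,67,-.12),(-15,44,67,-.12),(-18,48,67,-.12),(-18,48,67,-.06),(-18,48,67,.013)):
    M=mk(az,lean,ry); q,c=ik(B+dd*M[:,0],M,q); print(az,lean,ry,dd,q.round(),round(c,2))
E
python3 c.py
```

```text
-13 40 [(53, np.float64(0.0)), (60, np.float64(0.0)), (67, np.float64(1.1)), (74, np.float64(0.9)), (80, np.float64(0.0))]
-15 42 [(53, np.float64(0.3)), (60, np.float64(2.0)), (67, np.float64(3.2)), (74, np.float64(5.3)), (80, np.float64(0.3))]
-15 46 [(53, np.float64(1.2)), (60, np.float64(1.5)), (67, np.float64(3.5)), (74, np.float64(6.3)), (80, np.float64(6.0))]
-18 48 [(53, np.float64(2.8)), (60, np.float64(4.5)), (67, np.float64(6.9)), (74, np.float64(9.5)), (80, np.float64(8.6))]
-20 50 [(53, np.float64(5.3)), (60, np.float64(6.9)), (67, np.float64(9.2)), (74, np.float64(10.5)), (80, np.float64(10.3))]
-22 51 [(53, np.float64(6.5)), (60, np.float64(8.7)), (67, np.float64(11.6)), (74, np.float64(12.5)), (80, np.float64(12.5))]
-20 10 60 -0.12 [ -14.   10.  -17.    1.  -53. -106.] 0.0
-15 20 64 -0.12 [ -15.    4.  -27.   -0.  -39. -100.] 0.0
-13 30 67 -0.12 [-17.  -0. -35.  -4. -25. -91.] 0.0
-13 36 67 -0.12 [-18.  -2. -39.  -9. -17. -85.] 0.0
-13 40 67 -0.12 [-19.  -3. -40. -18. -14. -76.] 0.0
-15 44 67 -0.12 [-18.  -3. -44. -19.  -6. -75.] 0.0
-18 48 67 -0.12 [-18.  -4. -44. -31.  -2. -62.] 4.74
-18 48 67 -0.06 [-30.   5. -32. -60. -10. -26.] 0.0
-18 48 67 0.013 [-37.  15. -26. -78. -14.  -2.] 0.0
```

```bash
cat > c.py <<'E'
from opt import *
q=np.array([-10.7,7.4,-15,.3,-67.4,-116.5]); 
for y,l,dd in((-12,10,-.12),(-12,20,-.12),(-12,30,-.12),(-12,36,-.12),(-12,40,-.12),(-12,40,-.09),(-12,40,-.07),(-14,43,-.07),(-16,45,-.07),(-16,46,-.07),(-16,46,-.04),(-16,46,-.02),(-16,46,.013)):
    M=down(y,l); q,c=ik(B+dd*M[:,0],M,q); print(y,l,dd,q.round(),round(c,2),'clr',round(clear(M,dd),1))
E
python3 c.py; python3 -c "
from h import *
go((.456,-.28,.25),down(-12,0))"
```

```text
-12 10 -0.12 [-16.  11. -15.  -1. -54. -86.] 0.0 clr 0.0
-12 20 -0.12 [-16.   5. -25.  -2. -40. -84.] 0.0 clr 0.0
-12 30 -0.12 [-18.  -0. -34.  -6. -26. -79.] 0.0 clr 6.9
-12 36 -0.12 [-19.  -2. -38. -13. -19. -72.] 0.0 clr 23.7
-12 40 -0.12 [-21.  -2. -38. -22. -16. -62.] 0.0 clr 34.5
-12 40 -0.09 [-22.   2. -36. -26. -14. -57.] 0.0 clr 17.0
-12 40 -0.07 [-22.   4. -34. -29. -13. -53.] 0.0 clr 5.4
-14 43 -0.07 [-23.   4. -35. -36. -10. -47.] 0.0 clr 15.4
-16 45 -0.07 [-23.   4. -36. -41.  -8. -45.] 0.0 clr 23.5
-16 46 -0.07 [-26.   4. -34. -48. -10. -36.] 0.0 clr 25.5
-16 46 -0.04 [-29.   8. -30. -56. -11. -25.] 0.0 clr 9.0
-16 46 -0.02 [-31.  11. -28. -61. -12. -19.] 0.0 clr 7.8
-16 46 0.013 [-33.  15. -26. -68. -13. -10.] 0.0 clr 7.6
turn [-0.434  0.523  0.135] rows 3.5 shift cm new axes [-6.75  4.33 -6.35] | old axes [-9.7   1.03 -3.08]
turn [ 2.611  0.184 -0.711] rows 17.5 shift cm new axes [-6.75 -4.33  6.35] | old axes [-9.7   1.03 -3.08]
```

```bash
python3 -m creep '[[0,0,0,-3.2,0.3,-1,80],[0,0,0,-3.2,0.3,-1,80],[-0.109,0.131,0.034,-3.2,0.3,-1,80],[-0.109,0.131,0.034,0,0,0,80],[-0.109,0.131,0.034,0,0,0,80],[-0.109,0.131,0.034,0,0,0,80],[0,0,0,0,0,0,80],[0,0,0,0,0,0,80]]' | tail -2
python3 -c "
from h import *
s=r.get_state(); print(s['tcp_pos'],np.round(s['joints'],1),s['time_s'])
B=np.array([.5401,-.3458,.0916])
go((.456,-.28,.25),down(-12,0));M=down(-12,38);go(B-.13*M[:,0],M)"
```

```text
contact_force: [-0.9, 0.3, -0.0]
gripper_width: 0.0702
[ 0.47045537 -0.32051322  0.24108037] [  -9.4    1.5  -27.1   10.   -49.8 -110.1] 21.05
turn [-0.206  0.227  0.102] rows 1.5 shift cm new axes [-0.89  3.66 -2.26] | old axes [-1.79  3.02 -2.64]
turn [ 2.913  0.149 -0.333] rows 19.6 shift cm new axes [-0.89 -3.66  2.26] | old axes [-1.79  3.02 -2.64]
turn [-0.163 -0.434  0.164] rows 2.9 shift cm new axes [ 3.3  -1.03 -3.42] | old axes [ 4.54 -0.78 -1.54]
turn [2.9   0.243 0.642] rows 19.5 shift cm new axes [3.3  1.03 3.42] | old axes [ 4.54 -0.78 -1.54]
```

```bash
python3 -m creep '[[0,0,0,0,-0.5,-3,80],[-0.055,-0.145,0.055,0,0,0,80],[-0.055,-0.145,0.055,0,0,0,80],[-0.055,-0.145,0.055,0,0,0,80],[0,0,0,0,0,0,80],[0,0,0,0,0,0,80]]' | tail -2
python3 -c "
from h import *
s=r.get_state(); print(s['tcp_pos'],np.round(s['joints'],1),s['time_s'])
B=np.array([.5401,-.3458,.0916])
M=down(-12,38);go(B-.12*M[:,0],M);M=down(-16,46);go(B-.07*M[:,0],M)"
```

```text
contact_force: [0.4, -0.1, 0.3]
gripper_width: 0.0702
[ 0.4393584  -0.31353488  0.23406371] [-15.4  -9.6 -40.8  -2.3 -24.2 -86.2] 21.65
turn [-0.02  -0.059  0.018] rows 0.4 shift cm new axes [ 5.71 -1.06 -0.48] | old axes [ 5.74 -0.97 -0.12]
turn [3.12  0.028 0.092] rows 20.9 shift cm new axes [5.71 1.06 0.48] | old axes [ 5.74 -0.97 -0.12]
turn [ 0.034 -0.199 -0.026] rows 1.3 shift cm new axes [10.5  -0.32 -2.9 ] | old axes [10.86 -0.54 -0.79]
turn [-3.092  0.04  -0.308] rows 20.8 shift cm new axes [10.5   0.32  2.9 ] | old axes [10.86 -0.54 -0.79]
```

```bash
python3 -m creep '[[-0.02,-0.059,0.018,2.8,-0.5,-0.2,80],[0,0,0,2.9,-0.5,-0.3,80],[0,0,0,0,0,0,80],[0,0,0,0,0,0,80]]' | tail -2
python3 -c "
from h import *
s=r.get_state(); print(s['tcp_pos'],np.round(s['joints'],1),s['time_s'])
B=np.array([.5401,-.3458,.0916])
M=down(-16,46);go(B-.07*M[:,0],M)"
```

```text
contact_force: [-0.0, -1.0, 0.2]
gripper_width: 0.0704
[ 0.4667823  -0.32942396  0.18535223] [-19.6  -2.1 -38.1 -16.  -17.3 -68.6] 22.05
turn [ 0.053 -0.147 -0.048] rows 1.0 shift cm new axes [ 4.91  0.45 -1.53] | old axes [ 5.09  0.27 -0.78]
turn [-3.08   0.073 -0.226] rows 20.7 shift cm new axes [ 4.91 -0.45  1.53] | old axes [ 5.09  0.27 -0.78]
```

```bash
python3 -m creep '[[0.026,-0.073,-0.024,1.6,0.15,-0.4,80],[0.026,-0.073,-0.024,1.7,0.15,-0.6,80],[0,0,0,1.7,0.15,-0.5,80],[0,0,0,0,0,0,80],[0,0,0,0,0,0,80],[0,0,0,0,0,0,80]]' | tail -2
python3 -c "
from h import *
s=r.get_state(); print(s['tcp_pos'],np.round(s['joints'],1),s['time_s'])
B=np.array([.5401,-.3458,.0916])
M=down(-16,46);go(B-.07*M[:,0],M);go(B+.013*M[:,0],M)
from ball import ball
ball()"
```

```text
contact_force: [0.0, -0.4, 0.0]
gripper_width: 0.0701
[ 0.48299368 -0.33093481  0.14535319] [-23.8   2.6 -35.9 -39.3  -9.8 -44.8] 22.65
turn [ 0.013 -0.031 -0.013] rows 0.2 shift cm new axes [0.98 0.15 0.23] | old axes [0.97 0.13 0.26]
turn [-3.128  0.021 -0.048] rows 21.0 shift cm new axes [ 0.98 -0.15 -0.23] | old axes [0.97 0.13 0.26]
turn [ 0.013 -0.031 -0.013] rows 0.2 shift cm new axes [9.28 0.15 0.23] | old axes [9.27 0.02 0.52]
turn [-3.128  0.021 -0.048] rows 21.0 shift cm new axes [ 9.28 -0.15 -0.23] | old axes [9.27 0.02 0.52]
ball 0.87 [291.5, 177.7, 346.5, 235.4] [ 0.5402 -0.3456  0.0924] med res mm 0.28202793121318015
```

```bash
python3 -m creep '[[0.013,-0.031,-0.013,1.5,0.05,0.1,80],[0,0,0,1.5,0.05,0.1,80],[0,0,0,1.5,0.05,0,80],[0,0,0,1.3,0,0,80],[0,0,0,0,0,0,80],[0,0,0,0,0,0,80]]' | tail -2
python3 -c "
from h import *
s=r.get_state(); print(s['tcp_pos'],np.round(s['joints'],1),s['time_s'])
B=np.array([.5401,-.3457,.0916])
M=down(-16,46);go(B+.013*M[:,0],M)"
```

```text
contact_force: [-1.1, 0.2, 0.1]
gripper_width: 0.0698
[ 0.5239008  -0.34114284  0.1051228 ] [-31.   10.4 -28.7 -61.  -12.2 -19.1] 23.35
turn [-0.001 -0.002  0.   ] rows 0.0 shift cm new axes [3.45 0.01 0.2 ] | old axes [3.45 0.01 0.2 ]
turn [3.141e+00 0.000e+00 3.000e-03] rows 21.1 shift cm new axes [ 3.45 -0.01 -0.2 ] | old axes [3.45 0.01 0.2 ]
```

```bash
python3 -m creep '[[0,0,0,1.2,0,0.1,80],[0,0,0,1.2,0,0.1,80],[0,0,0,0.9,0,0,80],[0,0,0,0,0,0,80],[0,0,0,0,0,0,80]]' | tail -2
python3 -c "
from h import *
s=r.get_state(); print(s['tcp_pos'],s['time_s'])
B=np.array([.5401,-.3457,.0916])
M=down(-16,46);go(B+.013*M[:,0],M)"
```

```text
contact_force: [-0.3, -0.3, 0.5]
gripper_width: 0.0699
[ 0.54804296 -0.34775922  0.08401441] 23.85
turn [-0.001 -0.001 -0.   ] rows 0.0 shift cm new axes [ 0.18 -0.02 -0.02] | old axes [ 0.18 -0.02 -0.02]
turn [ 3.141e+00 -0.000e+00  2.000e-03] rows 21.1 shift cm new axes [0.18 0.02 0.02] | old axes [ 0.18 -0.02 -0.02]
```

```bash
python3 -m creep '[[0,0,0,0.2,-0.02,0,70],[0,0,0,0,0,0,60],[0,0,0,0,0,0,45],[0,0,0,0,0,0,40],[0,0,0,0,0,0,40],[0,0,0,0,0,0,40],[0,0,0,0,0,0,40]]' 40
python3 -c "
from h import *
M=Rs(r.get_state()); print('up in tool',M[2].round(3))"
```

```text
time_s: 24.55
tcp_pos: [0.5499, -0.3492, 0.0825]
eef_rot: [0.0, 44.0, -16.1]
contact_force: [-2.7, -1.2, 4.2]
gripper_width: 0.0431
up in tool [-0.695  0.     0.719]
```

```bash
python3 -m creep '[[0,0,0,-0.2,0,0.2,40],[0,0,0,-0.3,0,0.2,40],[0,0,0,-1,0,0,40],[0,0,0,-2,0,0,40],[0,0,0,-2,0,0,40],[0,0,0,-2,0,0,40],[0,0,0,0,0,0,40],[0,0,0,0,0,0,40]]'
python3 -c "
from h import *
from ball import ball
s=r.get_state(); print(s['tcp_pos'],np.round(s['joints'],1))
o=ball('w7.png')"
```

```text
time_s: 25.35
tcp_pos: [0.5005, -0.333, 0.1365]
eef_rot: [0.1, 44.1, -15.8]
contact_force: [-0.8, -0.1, -4.2]
gripper_width: 0.0437
[ 0.50046684 -0.33301838  0.13649812] [-26.    4.9 -33.1 -48.3  -9.8 -35.1]
ball 0.96 [275.9, 213.9, 361.5, 303.2] [ 0.4911 -0.3294  0.1464] med res mm 0.28008929130464955
```

View pics/w7.png

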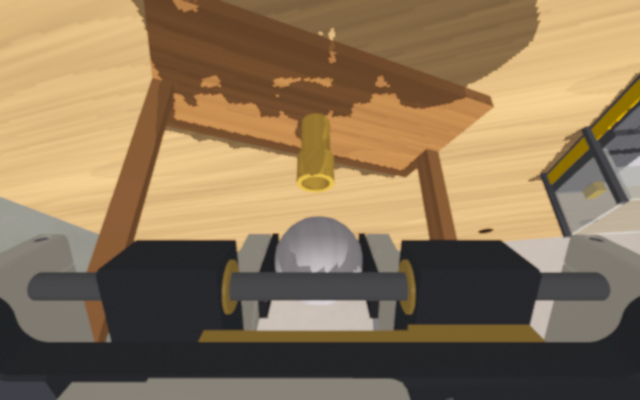

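```bash
python3 -c "
from h import *
go((.464,-.328,.188),down(-12,38))"
```

```text
turn [-0.053  0.137  0.046] rows 0.9 shift cm new axes [-6.38 -0.18  0.25] | old axes [-6.27 -0.43  1.14]
turn [ 3.08   0.07  -0.212] rows 20.7 shift cm new axes [-6.38  0.18 -0.25] | old axes [-6.27 -0.43  1.14]
```

```bash
python3 -m creep '[[0,0,0,-2,-0.1,0.1,40],[0,0,0,-2,-0.1,0.1,40],[-0.027,0.069,0.023,-1.2,0,0.1,40],[-0.027,0.069,0.023,-1.2,0,0,40],[0,0,0,0,0,0,40],[0,0,0,0,0,0,40]]' | tail -2
python3 -c "
from h import *
s=r.get_state(); print(s['tcp_pos'],np.round(s['joints'],1),s['time_s'])
M=down(-12,38);go((.434,-.3,.234),down(-12,32)); go((.46,-.26,.24),down(-8,0))"
```

```text
contact_force: [-0.1, -0.1, -4.7]
gripper_width: 0.0439
[ 0.45940115 -0.3250123   0.18245524] [-19.4  -3.  -39.7 -16.8 -15.6 -68.2] 26.05
turn [-0.004  0.114  0.002] rows 0.8 shift cm new axes [-5.96  1.92  0.18] | old axes [-5.91  1.91  0.86]
turn [ 3.133e+00  3.000e-03 -1.790e-01] rows 21.0 shift cm new axes [-5.96 -1.92 -0.18] | old axes [-5.91  1.91  0.86]
turn [-0.072  0.673  0.024] rows 4.5 shift cm new axes [-5.75  6.45 -0.85] | old axes [-5.32  6.37  2.55]
turn [ 2.899  0.037 -1.014] rows 19.5 shift cm new axes [-5.75 -6.45  0.85] | old axes [-5.32  6.37  2.55]
```

```bash
python3 -m creep '[[0,0,0,-2.5,0.9,0.6,40],[0,0,0,-2.8,0.9,0.8,40],[-0.014,0.134,0.005,0,1,0,40],[-0.014,0.134,0.005,0,1,0,40],[-0.014,0.134,0.005,0,1,0,40],[-0.014,0.134,0.005,0,1,0,40],[-0.014,0.134,0.005,0,0,0,40],[0,0,0,0,0,0,40]]' | tail -2
python3 -c "
from h import *
s=r.get_state(); print(s['tcp_pos'],np.round(s['joints'],1),s['time_s'])
p=O+X*.0505; go((*p,.15),down(-6.3))"
```

```text
contact_force: [-0.2, 0.8, -5.9]
gripper_width: 0.0435
[ 0.45229773 -0.26258707  0.22945338] [ -8.8   6.3 -17.7  -0.2 -66.3 -89. ] 26.85
turn [-0.028 -0.005 -0.003] rows 0.2 shift cm new axes [ 7.95 24.54 19.01] | old axes [ 7.94 25.03 18.36]
turn [ 3.114 -0.005  0.008] rows 20.9 shift cm new axes [  7.95 -24.54 -19.01] | old axes [ 7.94 25.03 18.36]
```

```bash
python3 -m creep '[[-0.028,-0.005,-0.003,0,3,0,40],[0,0,0,0,4,0,40],[0,0,0,0,4,0,40],[0,0,0,0,4,1,40],[0,0,0,0,4,2,40],[0,0,0,0,3.5,3,40],[0,0,0,1,2,3.5,40],[0,0,0,1,0,3.5,40]]' | tail -2
python3 -m creep '[[0,0,0,2,0,3,40],[0,0,0,2,0,2,40],[0,0,0,2,0,1,40],[0,0,0,0,0,0,40],[0,0,0,0,0,0,40]]' | tail -2
python3 - <<'E'
from h import *
from ball import ball
s=r.get_state(); print(s['tcp_pos'],np.round(s['joints'],1)); nest()
im,d,ci,w=ball('w8.png')
p=O+X*.0505; go((*p,.15),down(-6.3))
E
```

```text
contact_force: [0.5, 0.2, -3.1]
gripper_width: 0.043
contact_force: [0.6, -0.5, -4.0]
gripper_width: 0.0434
[ 0.66570605 -0.04133248  0.15184296] [  13.3   22.6   -6.4    0.2  -60.8 -109.8]
nest mm 48.2 -2.1 z 151.8 yaw err -0.12 F nest 0.6 -4.0 w 0.0434 t 28.15
ball 0.88 [275.9, 213.7, 360.0, 302.0] [ 0.6655 -0.0404  0.1663] med res mm 0.27566578439335365
ball 0.63 [0.0, 13.4, 135.5, 199.9] [ 0.5727 -0.2674  0.0224] med res mm 26.231124135273532
turn [-0.001  0.008  0.002] rows 0.1 shift cm new axes [0.43 0.19 0.16] | old axes [0.43 0.19 0.16]
turn [ 3.14e+00  3.00e-03 -1.20e-02] rows 21.1 shift cm new axes [ 0.43 -0.19 -0.16] | old axes [0.43 0.19 0.16]
```

View pics/w8.png

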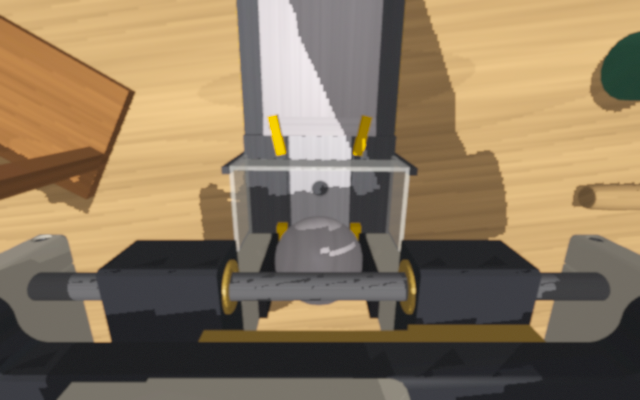

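Ball is held at (318,260) above the guard, and the hole is visible at (320,187).

```bash
python3 - <<'E'
from h import *
im=cv2.imread('pics/w8.png'); ci=r.camera_info('wrist')
g=cv2.cvtColor(im,cv2.COLOR_BGR2GRAY)[176:199,306:334]; print(g[::2,::2])
_,t=cv2.threshold(g,0,255,cv2.THRESH_BINARY_INV|cv2.THRESH_OTSU); n,l,st,c=cv2.connectedComponentsWithStats(t)
f=200/np.tan(np.radians(ci['fovy']/2)); T=np.linalg.inv(np.array(ci['camera_from_world']))
for k in range(1,n):
    if st[k,4]<20: continue
    u,v=c[k]+[306,176]; ray=T[:3,:3]@[(u-ci['cx'])/f,(v-ci['cy'])/f,1]; P=T[:3,3]+ray*(.026-T[2,3])/ray[2]; q=P[:2]-O
    print(st[k],u,v,P,'nest',q@X*1e3,q@Y*1e3)
q=np.array([.6655,-.0404])-O; print('ball nest',q@X*1e3,q@Y*1e3)
E
```

```text
[[209 210 212 213 213 210 209 210 213 212 211 213 216 214]
 [208 210 211 212 212 209 207 207 211 211 210 213 215 214]
 [208 209 211 212 208 193 178 173 185 200 208 212 215 214]
 [207 209 211 206 177 130 109 108 117 142 186 210 214 213]
 [206 208 207 181 123 103 101 100  94  99 130 193 213 211]
 [206 208 201 149 103 101 101  94  70  82  97 155 192 183]
 [205 207 197 134 101 100  97  74  56  55  60 100 128 125]
 [188 202 190 142 101 102  97  75  53  53  64 102 121 122]
 [136 152 155 147  97  99  98  80  56  58  85 113 121 120]
 [117 118 122 119 105  90  81  71  73  89 107 119 121 120]
 [117 118 120 120 116 110 104 101 106 113 117 120 122 121]
 [116 118 119 120 120 117 116 115 117 119 118 120 122 121]]
[  0   5  28  18 375] 320.38933333333335 191.14933333333335 [ 0.67218555 -0.03920885  0.026     ] nest 54.429908989276946 0.7686222263164068
ball nest 47.91544497510372 -1.1489703380884975
```

```bash
python3 -m creep '[[0,0,0,1,0.15,0.3,40],[0,0,0,2.5,0,0,40],[0,0,0,3,0,0,40],[0,0,0,2,0,0,40],[0,0,0,1,0,0,40],[0,0,0,0,0,0,40],[0,0,0,0,0,0,40],[0,0,0,0,0,0,40]]' | tail -2
python3 - <<'E'
from h import *
from ball import ball
nest(); ball()
q=np.array(0)
E
```

```text
contact_force: [-0.5, 0.6, -3.9]
gripper_width: 0.0434
nest mm 53.4 -0.5 z 60.3 yaw err -0.06 F nest -0.5 -3.9 w 0.0434 t 29.05
ball 0.75 [274.8, 213.5, 362.9, 304.2] [ 0.6707 -0.0394  0.0747] med res mm 0.27544565115726616
```

```bash
python3 -m creep '[[0,0,0,0.8,0,-0.2,40],[0,0,0,0.8,0,0,40],[0,0,0,0.4,0,0,40],[0,0,0,0.2,0,0,40],[0,0,0,0,0,0,40],[0,0,0,0,0,0,40],[0,0,0,0,0,0,40]]' | tail -2
python3 - <<'E'
from h import *
from ball import ball
nest(); ball()
go((*(O+X*.051),.0332),down(-6.3))
E
```

```text
contact_force: [-0.5, 0.8, -4.6]
gripper_width: 0.0435
nest mm 50.7 -0.9 z 36.9 yaw err -0.07 F nest -0.6 -4.6 w 0.0435 t 29.85
ball 0.64 [274.6, 224.4, 362.8, 303.0] [ 0.668  -0.0394  0.0513] med res mm 0.2988491096060121
turn [-0.001  0.007  0.003] rows 0.0 shift cm new axes [0.38 0.09 0.04] | old axes [0.38 0.09 0.03]
turn [ 3.14   0.005 -0.01 ] rows 21.1 shift cm new axes [ 0.38 -0.09 -0.04] | old axes [0.38 0.09 0.03]
```

```bash
python3 -m creep '[[0,0,0,0.1,0,0.05,40],[0,0,0,0.1,0,0,40],[0,0,0,0.05,0,0,40],[0,0,0,0,0,0,40],[0,0,0,0,0,0,40],[0,0,0,0,0,0,40]]' | tail -2
for i in 1 2 ; do python3 -m creep '[[0,0,0,0.05,0,0,40],[0,0,0,0,0,0,40],[0,0,0,0,0,0,40]]' | sed -n '2p;4p'; done
```

```text
contact_force: [-0.0, -0.3, -3.5]
gripper_width: 0.0434
tcp_pos: [0.6686, -0.0406, 0.0336]
contact_force: [-0.8, -0.4, -3.3]
tcp_pos: [0.6686, -0.0405, 0.0333]
contact_force: [-0.2, 0.1, -3.5]
```

```bash
for i in 1 2 ; do python3 -m creep '[[0,0,0,0.04,0,0,40],[0,0,0,0,0,0,40],[0,0,0,0,0,0,40]]' | sed -n '2p;4p'; done
python3 - <<'E'
from h import *
from ball import ball
nest(); ball()
E
```

```text
tcp_pos: [0.6687, -0.0406, 0.0331]
contact_force: [-1.0, -0.3, -0.7]
tcp_pos: [0.6688, -0.0406, 0.0329]
contact_force: [-2.4, 0.1, 5.6]
nest mm 51.3 -0.9 z 32.9 yaw err -0.06 F nest -2.4 5.6 w 0.0435 t 31.75
ball 0.82 [277.4, 227.7, 362.0, 303.6] [ 0.6686 -0.0396  0.0475] med res mm 0.30099952064053037
```

```bash
python3 -m creep '[[0,0,0,-0.04,0,-0.03,40],[0,0,0,0,0,0,40],[0,0,0,0,0,0,52],[0,0,0,0,0,0,55],[0,0,0,0,0,0,60],[0,0,0,0,0,0,65],[0,0,0,0,0,0,65],[0,0,0,0,0,0,65]]' 10
python3 - <<'E'
from h import *
from ball import ball
nest(); ball()
E
```

```text
time_s: 32.65
tcp_pos: [0.6683, -0.0405, 0.0327]
eef_rot: [-26.4, 89.6, -32.8]
contact_force: [-0.5, 0.5, -0.4]
gripper_width: 0.0567
nest mm 50.7 -0.9 z 32.7 yaw err -0.07 F nest -0.5 -0.4 w 0.0567 t 32.65
ball 0.8 [276.3, 229.5, 362.9, 304.1] [ 0.6681 -0.0396  0.0475] med res mm 0.2995924521153482
```

```bash
python3 -m creep '[[0,0,0,-0.5,0,0,65],[0,0,0,-1,0,0,65],[0,0,0,-2,0,0,65],[0,0,0,-3,0,0,65],[0,0,0,-4,0,0,65],[0,0,0,-4,0,0,65],[0,0,0,-3,0,3,65],[0,0,0,0,0,4,65]]' | tail -2
python3 -m creep '[[0,0,0,0,0,2,65],[0,0,0,0,0,0,65],[0,0,0,0,0,0,65]]' | tail -2
python3 - <<'E'
from h import *
from ball import ball
nest(); im,d,ci,w=ball('w9.png')
q=w[...,:2]-O; gx,gy=q@X*1e3,q@Y*1e3
for y in(-22,0,22):
    print(y,[ (x,round(float(np.median(w[..., 2][(abs(gx-x)<4)&(abs(gy-y)<4)&(w[...,2]<.05)])*1e3),1)) for x in range(8,100,12) if ((abs(gx-x)<4)&(abs(gy-y)<4)&(w[...,2]<.05)).sum()>3])
cv2.imwrite('pics/w9c.png',cv2.resize(im[10:200,210:430],None,fx=3,fy=3,interpolation=cv2.INTER_CUBIC))
n='top'
t,dt,ct=cap('top'); wt=pts(dt,ct)
for k in('loco','hammer','tin'):
    for o in r.masks_of(k,n)[:1]: print(k,np.nanmedian(wt[o['pixels']],0).round(3))
E
```

```text
contact_force: [1.2, 1.1, 1.1]
gripper_width: 0.0567
contact_force: [-0.5, 0.6, -0.6]
gripper_width: 0.0573
nest mm 139.4 -0.7 z 208.3 yaw err -0.09 F nest -0.6 -0.6 w 0.0573 t 33.85
ball 0.96 [295.9, 62.2, 344.0, 112.4] [ 0.6679 -0.0395  0.0475] med res mm 0.3272450786486296
ball 0.48 [290.7, 32.8, 346.9, 139.0] [ 0.6703 -0.0396  0.027 ] med res mm 12.799585870137403
-22 [(8, 26.7), (20, 27.3), (32, 26.9), (44, 26.7), (56, 26.8), (68, 26.8), (80, 27.1), (92, 27.0)]
0 [(8, 27.0), (20, 27.0), (80, 26.8), (92, 27.0)]
22 [(8, 27.1), (20, 26.9), (32, 27.1), (44, 27.1), (56, 26.9), (68, 27.0), (80, 27.0), (92, 27.0)]
loco [ 0.349 -0.172  0.054]
hammer [0.722 0.421 0.024]
tin [0.585 0.265 0.055]
```

View pics/w9c.png

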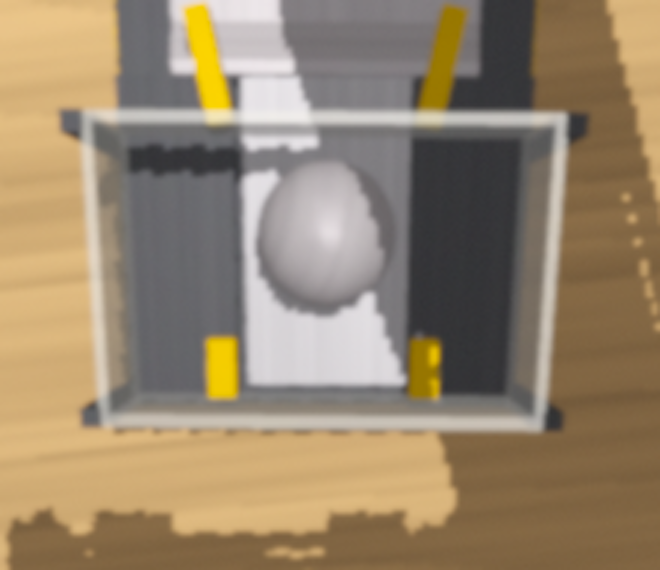

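```bash
python3 -c "
from h import *
print(r.close_job()); print(r.get_state()['time_s'])"
```

```text
the job is handed in; nothing more can be done
None
the job is handed in; nothing more can be done
```

I handed the job in with the blank in the pocket and the ball resting on its hole, at about 34 s of the 66 s allowed; no verdict is reported.

**What I did:**
- Laid the bright blank flat on the apron at about nest x -72 and let go.
- Pushed it over the lip with the closed fingers, and it dropped into the pocket.
- Took the ball from the rack's -x side and lowered it onto the hole. The wrist force at touchdown changed by about 9 N, against the 25 N limit.
- Opened the fingers and backed away upward.

**Last checks:**
- **Blank:** level over its whole top, at z about 27 mm raw and 26 mm after the camera's bias of about 1 mm. Its hole was near nest x 50–51.5, y 0 when last seen. If it lies hard against the lip, at x 50, it is 1.5 mm inside the near limit of 48.5.
- **Ball:** centre at about nest x 50, y 0, z 46.7 mm, which is seated. It hides the hole, so I took its centring from the height and the earlier hole position.
- **Robot:** clear of everything, with no contact force.

**What went wrong or disagreed:**
- **Lean for the ball:** the suggested straight-on approach with about 33° of lean was out of the arm's reach. I used about 46°, turned about 21° from the rack's x axis, with a worst-case clearance of about 7 mm by my own calculation. No contact showed in the force.
- **Bystanders:** the loco's last position matched the first. The network's positions for the tin and hammer had moved by about 11 mm and 37 mm in y. I put that down to different visible masks, as the arm never went near the hammer and only passed well above the tin, but I did not check it further.

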